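# Gauge the guide tube and show the rod at the light panel

### The arm

A 7-joint arm with a two-finger parallel gripper is mounted at the origin on the work surface. World frame = base frame: x ahead of the robot, y to its left, z up, the work surface at z = 0. Lengths are in mm, angles in rad, forces in N, time in s.
With the tool pointing down it reaches from about 350 to 900 mm from the base axis. Payload 8.1 kg.
Tool frame: the origin (TCP) lies between the finger pads; the fingertips stand 19 mm ahead of it and the grasp point (between the pads) is the TCP; z points along the fingers, y is the direction in which the jaws open and shut (so a half turn about z gives the same grasp; the last joint's range is limited). The gripper opens to 92 mm and grips with 3 to 60 N. Pads are 19 mm wide; open, the fingers measure 130 mm over their backs; the gripper's body (75 mm by 190 mm) begins 47 mm behind the grasp point.
Start: joints at [1.237, 0.434, 0.025, 1.573, -0.012, 1.134, -0.075], TCP at [142.947, -608.446, 245.742] pointing down, gripper open.
Joint ranges: [-2.62, 2.62], [-0.44, 2.09], [-1.27, 1.32], [0.08, 2.57], [-1.32, 4.46], [0.12, 2], [-2.74, 2.74]. Speed limits (rad/s): [2.22, 2.22, 3.01, 3.01, 3.14, 3.14, 3.14].

### API

Orientations are given as a unit quaternion [w, x, y, z].
In Python, from cell import manip gives the robot as it stands.
- The arm moves only by the tool apply_moves, never from a script. Its argument "targets" is a list of rows, each a list of 6 numbers: the shift along the world's x, y, z in mm, then the turn, a rotation vector about the world's x, y, z in degrees. A call has 1 to 12 rows; each row is the pose to reach, as a shift and turn from the pose measured when the call began; what a row does not reach only later rows make up. A row lasts 1/12 s, in which the tool goes at most 41.7 mm and 7.16 degrees, less where a joint would pass 70% of its speed; a pose out of reach is approached as far as the arm can. A call with a gripper value outside its range is refused whole. "fingers" is the finger opening in mm, from 0 to 91.8, set as the call begins (left out, the last holds). The fingers move at their own pace and stop on an object; "grip_force" is the grip in N (left out, the last holds). Time passes only in rows, so rows that repeat a pose let the fingers close. It gives the time, the measured TCP pose, the force and the opening at its end, in the units of the state.
- manip.get_state(): the state, without advancing time (a new reading comes with each control period).
- manip.snapshot(name): name is "scene" or "top" or "wrist"; returns (picture, depth): 480x640x3 uint8, red, green, blue; 480x640 float32, mm along the optical axis (not along the pixel's ray), 0 where there is no reading.
- manip.camera_model(name): a dict with "fov_y" (degrees; the focal length in pixels is half the picture's height over the tangent of half this angle, whatever the lens; pixels are square), "cx", "cy" (the principal point, pixels), "R" (3x3) and "t" (3): a world point X has camera coordinates R X + t. Camera axes: x right, y down, z forward; pixel columns grow to the right and rows downward; lengths in mm; the calibration is good to about 2 mm. A picture is of the moment at which its call begins: read the wrist's pose just before it. camera_model takes no time and is no camera call; for the wrist camera it gives the pose at the moment of the call.
- manip.sign_off(): hands the job in, once; it reports no verdict.
Trained networks look in the newest picture that a camera, given by its name, has taken for a name from the list of things; names that differ only in an ending like _2 or _b are one class to them, and where a whole thing is asked for, a point or a joint stands for the part that bears it (a point fixed in the world has none). Each returns a list of dicts, best first, with "score" (0 to 1); they miss things now and then, are a little off and sometimes report something else, mostly with a low value. They report only what shows in the picture. A call takes as long as a camera call. They do not tell look-alikes from the thing itself.
- manip.look_for(camera, query): "extent" ([left, top, width, height] in pixels, round what is visible of it).
- manip.regions_of(camera, query): "region" (480x640 bool, what is visible of it) and "extent" ([left, top, width, height] in pixels, round what is visible of it).
The state is a dict: "t": time; "q": joint angles; "dq": joint speeds; "joint_torque": joint torques, N m; "eef_pos": TCP position; "ee_rot": TCP orientation; "ft_force": force on the tool from outside, world axes, zero at the start; "wrist_torque": the same for the moment, N m; "finger_gap": finger opening in mm.
Only numpy, scipy, OpenCV 4.12 (cv2) and the standard library are available. Lean on these libraries where they do the work, as an engineer would, in place of code of your own. Each camera call takes 0.05 s, during which the arm holds its last target.

### The job

Raise the hinged light panel of the reader by its orange tab until it stands upright. Then take the gauge rod from its cradle, push it down the microscope block's slanting guide tube until its brass collar stops against the mouth, draw it right out again, and finish still holding the rod in the gripper, level and still, with its red tip about 4 cm in front of the middle of the lit side of the upright panel, touching nothing else. Leave the drop bottle, the lens jar and the black eye paddle where they are.

Things in the scene. Friction and masses are not known exactly. Their poses are not given: they have to be found in the camera images.
- block: Light grey microscope adjuster block, fixed to the table, foot 170 x 120 x 26 mm; origin at its underside, z up; the steel guide tube it carries slants up towards the block's own +x and opens there. A short black joystick (70 mm high) stands at the end away from the mouth; nothing else rises above the tube.
- tube: Steel guide tube, fixed, 122 mm long, outside diameter 22 mm (30 at the mouth). Origin at the centre of the mouth's rim plane, 115 mm above the table, 30 mm from the block's origin along block +x; z is the tube's axis and points OUT of the mouth, 35 degrees above level. Bore 14 mm, flaring over the last 10 mm to 22 mm at the rim; free depth 118 mm.
- cradle: Blue plastic rod cradle, fixed to the table, foot 200 x 60 x 8 mm, two upright slotted supports (up to 61 mm high, 12 mm thick) at x = -52 and x = +100 mm of its frame. The rod starts level in it, tip towards the cradle's +x, rod origin 55 mm above the cradle's origin (underside); lift it straight up out of the slots.
- rod: Loose gauge rod, 0.08 to 0.15 kg. Origin on its axis at the place to grip; x runs to the tip, z is up in the cradle. Black flat-sided grip 14 (y) x 18 mm (z), x = -60 to 38; brass collar 30 mm across, x = 38 to 50; steel shaft 10 mm across, x = 50 to 155, red tapered tip. Grip from above at the origin, fingers on the 14 mm sides (free room x = -40 to 35).
- rod_tip (a point): Very end of the rod's red tip (rod x = 155 mm).
- rod_collar (a point): Centre of the collar's face that looks to the tip (rod x = 50 mm); it meets the tube's mouth when the rod is fully in, 105 mm deep.
- reader: White reader, fixed to the table, base 150 (x) x 170 (y) x 38 mm high; origin at the centre of its underside, z up. Its own +x points to the hinge side; the front, with the panel's tab, is -x. The upright panel's lit side looks to -x.
- panel (a joint): Light panel of the reader: flat grey plate 125 mm long (from hinge to free edge) x 150 mm wide x 10 mm thick, lit yellow on the underside. 0 = shut, level over the base; 1.57 rad = upright; stop at 2.1. Starts 0 to 0.35. The hinge is stiff (about 0.4 N m) and stays where it is left.
- panel_tab (a point): Place to grip the orange tab, at mid-thickness, 153 mm from the hinge axis and 28 mm past the panel's free edge. The tab is 16 mm wide (along the hinge), 8 mm thick and stands out 46 mm past that edge. Pinch its sides with the fingers closing along the hinge axis; it can turn between them as the panel swings.
- panel_hinge (a point): Middle of the panel's hinge axis, 46 mm above the table; the axis runs along the reader's y, and the panel opens upward about it.
- reader_view (a point): Reading point, fixed to the reader: 40 mm in front of the middle of the upright panel's lit side, 110 mm above the table (72 mm above the base's top). Here the rod's tip is to be held.
- drops: Bystander: white drop bottle, 32 mm diameter, 70 mm high, standing; origin at its underside.
- lens_jar: Bystander: low jar with green cap, 48 mm diameter, 35 mm high; origin at its underside.
- occluder: Bystander: flat black eye paddle, disc of 56 mm and handle to 115 mm along its x, 6 mm thick; origin under the disc's centre.
- tube_mouth (a point): Centre of the guide tube's mouth, in the rim plane (same point as the tube's origin).
There are look-alikes about, which are no part of the job. There is more than one size of the reader; the job needs the smaller. Several things look just like the cradle: the one meant starts nearest to the robot's base.

How it is judged:
By the outcome, as a careful person would: the job done as asked, in the order asked, and still so for the second after the job is handed in, while the arm keeps its last pose, push and grip.
It also fails if it takes over 72 s, if anything falls off the work surface, if the arm or the gripper's body presses on something with over 40 N, if the wrist force passes 120 N, or if a joint passes its speed limit or range.

## Working session

There is one attempt and no reset: what is moved stays moved. The work goes in short steps, Python scripts to look and compute and a tool call to move; the robot and the scene stay as the last step left them, time stands still between calls to the robot, and variables do not carry over. Pictures are saved under pics/ and viewed, and the job is handed in when it is done.

Besides the shell and the picture viewer there is one more tool, called after "Request:" by a JSON object that holds its "method" and its "body". apply_moves: Moves the arm, as the interface text tells. Its arguments: {"type":"object","properties":{"targets":{"type":"array","items":{"type":"array","items":{"type":"number"}}},"fingers":{"type":"number"},"grip_force":{"type":"number"}},"required":["targets"]}

```bash
ls; mkdir -p pics
python3 - <<'E'
from cell import manip
import cv2
s=manip.get_state();print(s)
for n in("scene","top","wrist"):
    m=manip.camera_model(n);print(n,m)
    p,d=manip.snapshot(n);cv2.imwrite(f"pics/{n}0.png",p[:,:,::-1])
    import numpy as np;np.save(f"pics/{n}0_d.npy",d);np.save(f"pics/{n}0_p.npy",p)
E
```

```text
pics
{'t': 0.0, 'q': array([ 1.23740406,  0.43522589,  0.02497975,  1.57410222, -0.01158636,
        1.13401183, -0.07514181]), 'dq': array([-1.74871057e-04, -7.08450373e-04, -4.73629595e-04,  2.33014953e-03,
       -1.67707678e-03,  3.10523194e-05,  3.72099535e-04]), 'joint_torque': array([-7.31313139e-04, -6.67846298e+01,  9.84004475e-01, -3.14457107e+01,
       -6.09160680e-02,  4.27979906e-02,  1.62244942e-04]), 'eef_pos': array([ 142.79400824, -607.96593643,  244.94125942]), 'ee_rot': array([-7.82701160e-04,  9.93355381e-01,  1.15084514e-01, -1.71417660e-04]), 'ft_force': array([-0.14124803,  0.2426866 ,  0.39197899]), 'wrist_torque': array([-0.02383131, -0.04114538,  0.02905778]), 'finger_gap': 91.90289102480186}
scene {'fov_y': 44.19948062959944, 'cx': 315.77689985731445, 'cy': 242.73497584390154, 'R': array([[ 0.37174305,  0.92810959,  0.02048648],
       [ 0.58802406, -0.21833479, -0.77881809],
       [-0.71835563,  0.30156676, -0.62691521]]), 't': array([-236.965262  , -238.86626006, 1714.18643877])}
top {'fov_y': 45.48759748542271, 'cx': 324.26804196394534, 'cy': 248.04758907831226, 'R': array([[ 1.52065470e-02, -9.99884082e-01, -7.63238725e-04],
       [-9.90181712e-01, -1.49529000e-02, -1.38984125e-01],
       [ 1.38956602e-01,  2.86921366e-03, -9.90294315e-01]]), 't': array([  48.70534329,  528.94803793, 1484.11175544])}
wrist {'fov_y': 71.58331107821107, 'cx': 317.0601568694725, 'cy': 238.9335567739552, 'R': array([[ 0.22802598, -0.97365142, -0.00265718],
       [-0.94132044, -0.22115   ,  0.25496767],
       [-0.24883727, -0.055638  , -0.96694593]]), 't': array([-623.3345484 ,  -32.52137964,  390.18902521])}
```

View pics/scene0.png

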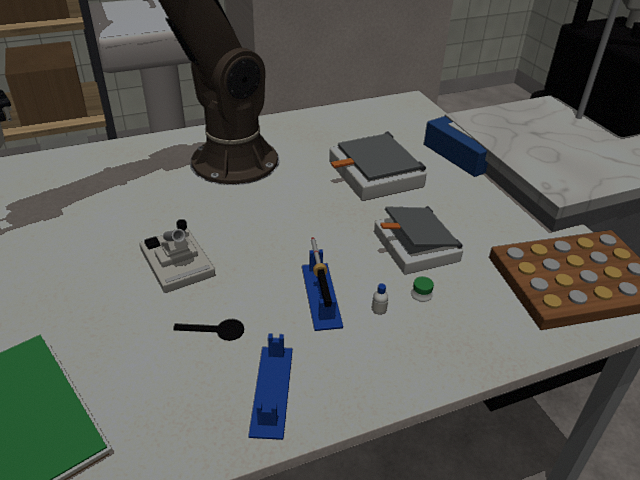

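View pics/top0.png

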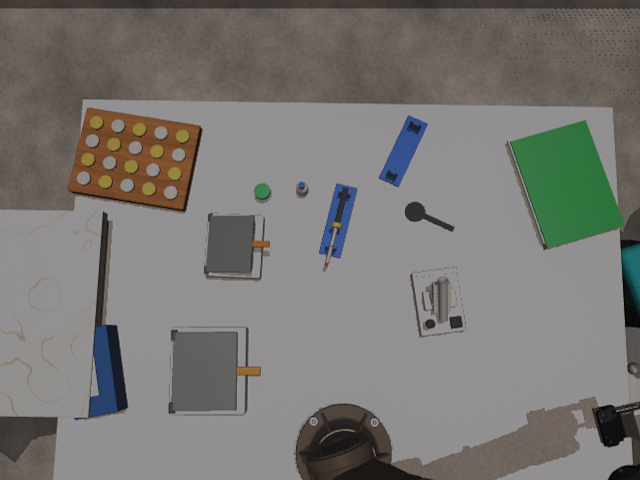

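View pics/wrist0.png

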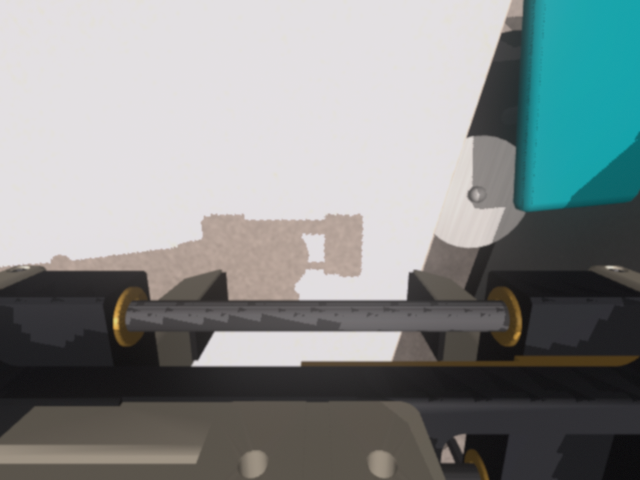

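```bash
cat > h.py <<'E'
import numpy as np,cv2
from cell import manip
def deproj(m,d,mask=None,h=480):
    f=h/2/np.tan(np.radians(m['fov_y']/2))
    v,u=np.nonzero((d>0) if mask is None else (mask&(d>0)))
    z=d[v,u]
    C=np.c_[(u-m['cx'])*z/f,(v-m['cy'])*z/f,z]
    return (C-m['t'])@m['R'],u,v
def proj(m,X,h=480):
    f=h/2/np.tan(np.radians(m['fov_y']/2))
    C=np.atleast_2d(X)@m['R'].T+m['t']
    return np.c_[C[:,0]/C[:,2]*f+m['cx'],C[:,1]/C[:,2]*f+m['cy']]
E
python3 - <<'E'
from h import *
for n in("scene","top"):
    p=np.load(f"pics/{n}0_p.npy")
    manip.snapshot(n)
    for q in ("block","cradle","rod","reader","panel_tab","tube","panel"):
        r=manip.regions_of(n,q)
        for i,k in enumerate(r):
            print(n,q,i,round(k['score'],2),k['extent'],k['region'].sum())
            np.save(f"pics/m_{n}_{q}_{i}.npy",k['region'])
p=np.load("pics/scene0_p.npy");c=p[190:330,120:480]
cv2.imwrite("pics/sc_crop.png",cv2.resize(c,None,fx=2.2,fy=2.2,interpolation=3)[:,:,::-1])
p=np.load("pics/top0_p.npy");c=p[170:350,190:480]
cv2.imwrite("pics/top_crop.png",cv2.resize(c,None,fx=2.7,fy=2.7,interpolation=3)[:,:,::-1])
E
```

```text
scene block 0 0.6 [140.7, 216.8, 75.7, 76.8] 3254
scene cradle 0 0.73 [302.2, 249.3, 41.2, 79.8] 1578
scene cradle 1 0.71 [375.2, 206.3, 86.3, 61.1] 4100
scene cradle 2 0.66 [251.6, 334.8, 40.3, 104.3] 3306
scene cradle 3 0.54 [410.6, 274.1, 23.4, 26.9] 466
scene reader 0 0.93 [330.9, 130.6, 94.4, 70.7] 4489
scene reader 1 0.71 [373.6, 203.0, 89.3, 70.7] 4201
scene panel_tab 0 0.88 [380.2, 205.1, 76.9, 40.8] 1930
scene panel_tab 1 0.58 [330.6, 132.0, 88.3, 50.2] 2504
scene tube 0 0.53 [160.9, 228.3, 24.8, 14.2] 220
scene panel 0 0.73 [332.8, 133.0, 87.2, 47.8] 2426
scene panel 1 0.64 [379.2, 205.8, 75.2, 41.7] 1920
scene panel 2 0.3 [302.9, 253.1, 38.7, 76.7] 1470
top block 0 0.75 [409.3, 270.4, 57.0, 68.7] 2974
top block 1 0.34 [436.5, 275.4, 12.2, 47.5] 404
top block 2 0.21 [201.0, 212.4, 69.1, 66.3] 3717
top cradle 0 0.89 [320.7, 184.1, 38.6, 75.0] 1163
top cradle 1 0.74 [380.7, 116.4, 46.0, 69.9] 1476
top rod 0 0.92 [327.8, 192.0, 20.1, 76.6] 418
top reader 0 0.69 [207.9, 211.8, 60.8, 68.7] 3696
top reader 1 0.59 [172.0, 327.0, 89.1, 89.0] 6738
top panel_tab 0 0.71 [172.3, 333.9, 89.5, 78.6] 5323
top panel_tab 1 0.62 [202.2, 216.2, 66.6, 59.1] 2562
top tube 0 0.79 [438.0, 276.5, 9.8, 44.9] 407
top tube 1 0.59 [325.6, 186.4, 19.7, 79.6] 307
top panel 0 0.76 [174.1, 332.1, 85.1, 78.2] 5199
top panel 1 0.71 [207.5, 215.0, 65.3, 57.3] 2770
top panel 2 0.65 [319.8, 183.5, 38.9, 77.0] 1309
top panel 3 0.34 [407.3, 203.4, 44.3, 29.5] 498
```

View pics/sc_crop.png

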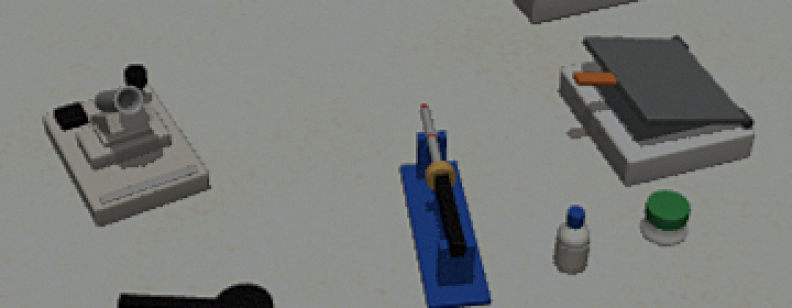

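View pics/top_crop.png

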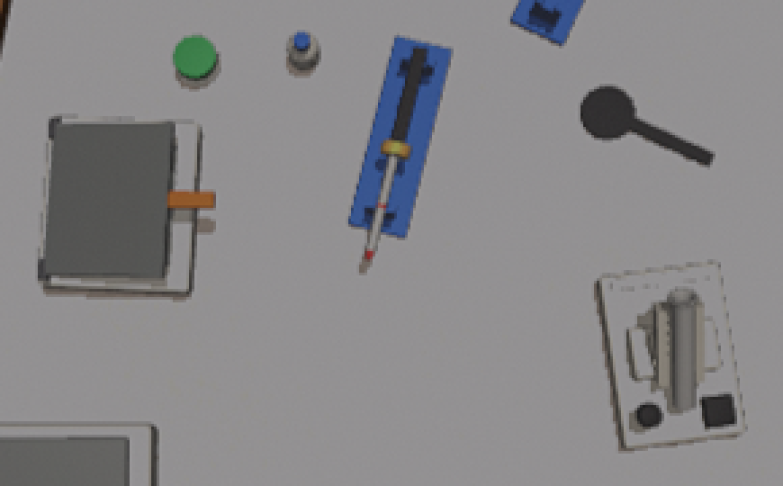

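Run:
```python
from h import *
print(manip.get_state()['t'])
def rect(P):
    (c,s,a)=cv2.minAreaRect(P[:,:2].astype(np.float32));return np.round(c,1),np.round(s,1),round(a,2)
M={n:manip.camera_model(n) for n in("top","scene")}
D={n:np.load(f"pics/{n}0_d.npy") for n in M}
def pts(n,mk):
    k=np.load(f"pics/m_{n}_{mk}.npy");k=cv2.dilate(k.astype(np.uint8),np.ones((5,5)))>0
    return deproj(M[n],D[n],k)[0]
def show(n,mk,lo,hi):
    P=pts(n,mk);s=P[(P[:,2]>lo)&(P[:,2]<hi)]
    print(n,mk,lo,hi,len(s),rect(s) if len(s)>5 else'', np.round(np.median(s[:,2]),1) if len(s) else '')
# table height
for n in M:
    P,u,v=deproj(M[n],D[n]);s=P[(abs(P[:,2])<15)&(abs(P[:,0]-550)<200)&(abs(P[:,1])<400)];print(n,len(s),np.median(s[:,2]),s[:,2].std())
for n,mk in(("top","block_0"),("scene","block_0")): show(n,mk,19,32); show(n,mk,8,32)
for n,mk in(("top","cradle_0"),("scene","cradle_0")): show(n,mk,4,13);show(n,mk,30,75)
for n,mk in(("top","reader_0"),("scene","reader_1")): show(n,mk,32,43);show(n,mk,10,43); show(n,mk,10,200)
show("top","rod_0",35,75)
for n in M:
  P=pts(n,"block_0"); print(n,'max z',np.sort(P[:,2])[-10:])
```

```text
0.95
top 35644 -0.6466565579251187 3.8473493566714843
scene 37874 0.2875927403936718 2.7845650564572955
top block_0 19 32 1656 (array([ 392.2, -247.2]), array([169.9, 120.7]), 8.52) 25.2
top block_0 8 32 1757 (array([ 392.2, -247.1]), array([170. , 121.1]), 8.42) 25.0
scene block_0 19 32 1601 (array([ 395.3, -246.3]), array([173.2, 119.9]), 8.19) 26.0
scene block_0 8 32 1855 (array([ 395.7, -246.3]), array([174.1, 119.9]), 8.19) 25.6
top cradle_0 4 13 862 (array([609.6,  20.7]), array([ 71.3, 212.3]), 77.17) 7.5
top cradle_0 30 75 404 (array([593.6,  25. ]), array([ 32., 194.]), 76.14) 60.1
scene cradle_0 4 13 1105 (array([584.1,  29.7]), array([ 66.1, 259.3]), 75.61) 7.9
scene cradle_0 30 75 575 (array([604.1,  24.6]), array([ 33.6, 178.5]), 76.07) 56.0
top reader_0 32 43 732 (array([532. , 297.8]), array([150.3, 170.4]), 88.26) 36.8
top reader_0 10 43 913 (array([532.6, 297.6]), array([150.9, 171.8]), 88.17) 35.8
top reader_0 10 200 3662 (array([532.2, 285.6]), array([174.8, 171.8]), 88.17) 60.8
scene reader_1 32 43 1241 (array([533.1, 297.4]), array([150.3, 174.1]), 88.22) 37.9
scene reader_1 10 43 1908 (array([534.2, 298.9]), array([152.9, 176.1]), 88.1) 36.1
scene reader_1 10 200 3911 (array([533.7, 287. ]), array([176.2, 176.1]), 88.28) 49.7
top rod_0 35 75 460 (array([582.9,  26.7]), array([ 28.8, 215.5]), 76.4) 61.0
top max z [121.63237231 121.67188227 122.07232968 123.00073285 123.45581633
 123.92063891 124.13652274 124.42984877 125.89350836 126.7739192 ]
scene max z [124.70641397 124.77507147 124.81518736 124.99089435 125.25308736
 125.29346689 125.83204555 126.21076053 126.63624046 128.46507366]
```

Run:
```python
from h import *
def rect(P):
    (c,s,a)=cv2.minAreaRect(P[:,:2].astype(np.float32));return np.round(c,1),np.round(s,1),round(a,2)
for n in("top","scene"):
    m=manip.camera_model(n);d=np.load(f"pics/{n}0_d.npy");p=np.load(f"pics/{n}0_p.npy").astype(int)
    P,u,v=deproj(m,d); c=p[v,u]
    blue=(c[:,2]>c[:,0]*1.6)&(c[:,2]>c[:,1]*1.3)
    near=(np.hypot(P[:,0]-610,P[:,1]-20)<140)
    s=P[blue&near&(P[:,2]<12)&(P[:,2]>2)];print(n,'foot',len(s),rect(s))
    s=P[near&(P[:,2]>35)&(P[:,2]<80)&~blue];print('rod',len(s),rect(s))
    # rod pts: axis fit
    ax=np.array([-np.cos(np.radians(13.6)),np.sin(np.radians(13.6))]);o=np.array([629.1,15.5])
    t=(s[:,:2]-o)@ax;w=(s[:,:2]-o)@[-ax[1],ax[0]]
    for a in range(-60,160,20):
        k=(t>a)&(t<a+20);print(a,k.sum(),np.round([np.median(w[k]),w[k].min(),w[k].max(),np.percentile(s[k,2],90)],1))
    print('t range',t.min(),t.max())
    # brass
    br=(c[:,0]>c[:,2]*1.8)&(c[:,0]>90)&(c[:,1]>c[:,0]*.6)&near&(P[:,2]>35)
    print('brass',br.sum(),P[br].mean(0) if br.any() else'',  (P[br][:,:2]-o)@ax if br.any() else '')
    # tube
    k=(abs(P[:,0]-392)<90)&(abs(P[:,1]+247)<60)&(P[:,2]>55)
    s=P[k];b=np.array([np.cos(np.radians(8.4)),np.sin(np.radians(8.4))]);o2=np.array([392.5,-247.])
    t=(s[:,:2]-o2)@b;w=(s[:,:2]-o2)@[-b[1],b[0]]
    for a in range(-80,50,10):
        kk=(t>a)&(t<a+10)
        if kk.sum()>3: print('tube',a,kk.sum(),np.round([np.median(w[kk]),w[kk].min(),w[kk].max(),s[kk,2].max()],1))
    k=(abs(P[:,0]-532)<100)&(abs(P[:,1]-297)<120)&(P[:,2]>20)
    org=k&(c[:,0]>1.8*c[:,2])&(c[:,0]>80);s=P[org];print('tab',len(s),s.mean(0),s.min(0),s.max(0),rect(s))
    pan=P[k&~org&(P[:,2]>46)]; 
    A=np.c_[pan[:,:2],np.ones(len(pan))];co=np.linalg.lstsq(A,pan[:,2],rcond=None)[0];r=pan[:,2]-A@co
    for _ in range(4):
        g=abs(r)<4;co=np.linalg.lstsq(A[g],pan[g,2],rcond=None)[0];r=pan[:,2]-A@co
    print('panel plane',co,g.sum(),'ang',np.arctan(np.hypot(*co[:2])),rect(pan[g]))
```

```text
top foot 877 (array([610.3,  21.1]), array([ 58.2, 198.6]), 76.74)
rod 466 (array([608.2,  35.8]), array([233.8, 126.4]), 21.3)
-60 51 [  -4.2 -112.9   12.8   66.8]
-40 102 [-105.3 -128.1    6.2   65.7]
-20 35 [-1.3 -7.2  4.6 65.6]
0 33 [-1.2 -6.9  4.6 65.5]
20 40 [ -1.  -13.1  11.2  68.5]
40 60 [ -0.2 -14.5  13.7  70.6]
60 28 [-0.1 -4.8  4.3 60.6]
80 30 [-0.3 -5.9  4.5 61.2]
100 36 [  0.2 -12.1  10.   62.2]
120 29 [ 0.3 -4.2  5.6 63.8]
140 21 [ 0.6 -4.1  5.5 63.7]
t range -60.246767361370615 155.2731038341636
brass 43 [586.76986011  26.67397095  66.9561958 ] [38.83570637 39.13165508 38.74936836 36.93093872 42.07416152 41.43064516
 40.33781879 40.64534269 39.99482405 39.98595679 38.860334   38.01974355
 44.93325257 45.03760085 43.82313689 43.38265653 42.99687819 42.5337551
 41.81536655 40.02712246 39.7767464  46.45560445 48.32627077 45.70680563
 47.52080672 46.66050643 46.18751349 45.41780907 43.87990644 42.84619791
 42.63645887 40.95067506 49.66093254 49.71771609 49.57606391 46.80389129
 47.86231595 46.98503626 45.52954591 44.92136451 48.15116741 48.99516912
 48.02603077]
tube -70 1
[... 2030 characters left out ...]
9.6 73.6]
tube -50 59 [37.4 -9.4 49.1 73.4]
tube -40 9 [ -6.9 -10.7  42.5  70.5]
tube -30 11 [-8.4 -9.8 -0.8 76.3]
tube -20 14 [ -8.9 -21.4  -4.   82.4]
tube -10 17 [ -7.8 -21.8   7.8  90.8]
tube 0 28 [ -8.3 -22.4   8.   99. ]
tube 10 23 [ -9.7 -22.    8.9 103.1]
tube 20 33 [ -8.9 -22.4  23.3 108.3]
tube 30 37 [ -8.6 -22.3  24.1 124.6]
tube 40 201 [  1.7 -22.6  23.2 128.5]
tab 90 [533.93139345 222.1695488   85.95316026] [525.01703718 198.78492597  76.67607347] [541.81573939 246.85514243  94.02617789] (array([532.9, 222.9]), array([16.5, 48.4]), 1.88)
panel plane [-1.06739687e-02 -2.52292313e-01  1.49176061e+02] 1727 ang 0.2473471460219394 (array([531.4, 286.1]), array([172. , 164.1]), 88.55)
```

Request:
{"method": "apply_moves", "body": {"targets": [[390,820,0,0,0,75],[390,820,0,0,0,75],[390,820,0,0,0,75],[390,820,0,0,0,75],[390,820,0,0,0,75],[390,820,0,0,0,75],[390,820,0,0,0,75],[390,820,0,0,0,75],[390,820,0,0,0,75],[390,820,0,0,0,75],[390,820,0,0,0,75],[390,820,0,0,0,75]], "fingers": 60}}

```text
t: 1.95
eef_pos: [358.1, -155.1, 246.2]
ee_rot: [0.001, 0.717, 0.697, 0.0]
ft_force: [0.7, -0.2, -0.2]
finger_gap: 59.9
```

Request:
{"method": "apply_moves", "body": {"targets": [[173,371,-60,0,0,0],[173,371,-60,0,0,0],[173,371,-60,0,0,0],[173,371,-60,0,0,0],[173,371,-60,0,0,0],[173,371,-60,0,0,0],[173,371,-60,0,0,0],[173,371,-60,0,0,0],[173,371,-60,0,0,0],[173,371,-60,0,0,0],[173,371,-60,0,0,0],[173,371,-60,0,0,0]]}}

```text
t: 2.95
eef_pos: [530.9, 218.8, 185.4]
ee_rot: [-0.0, 0.715, 0.699, 0.0]
ft_force: [-0.1, -0.2, -0.2]
finger_gap: 60.1
```

Run:
```python
from h import *
s=manip.get_state();print(s['q'],s['eef_pos'])
m=manip.camera_model("wrist")
p,d=manip.snapshot("wrist");cv2.imwrite("pics/w1.png",p[:,:,::-1])
P,u,v=deproj(m,d);c=p[v,u].astype(int)
o=(c[:,0]>1.8*c[:,2])&(c[:,0]>80)&(P[:,2]<120)&(P[:,2]>50);s=P[o];print(len(s),s.mean(0),s.min(0),s.max(0),cv2.minAreaRect(s[:,:2].astype(np.float32)))
```

```text
[-0.02327978  0.49543181 -0.65214102  1.73524542  0.3431603   1.02759411
 -0.82078485] [530.8618187  218.78139926 185.44132777]
1212 [529.66496786 223.97092143  85.77407536] [522.10819026 200.87570929  78.72227701] [537.74677433 245.77468619  92.55109626] ((529.9768676757812, 223.35475158691406), (44.744205474853516, 14.909595489501953), 88.56743621826172)
```

View pics/w1.png

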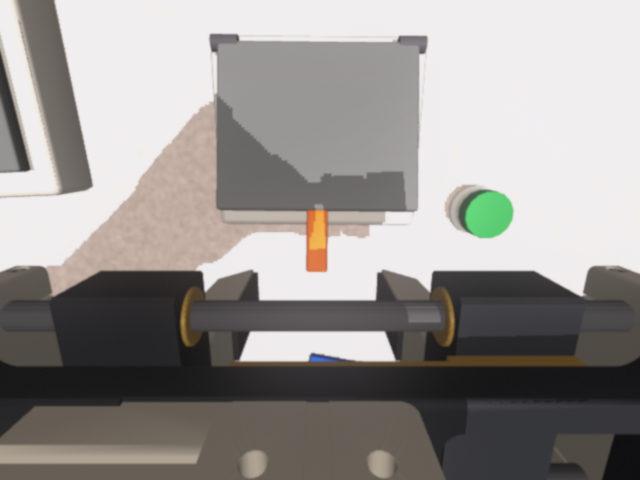

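Request:
{"method": "apply_moves", "body": {"targets": [[-1,-2,-35,0,0,0],[-1,-2,-70,0,0,0],[-1,-2,-95,0,0,0],[-1,-2,-102,0,0,0],[-1,-2,-102,0,0,0],[-1,-2,-102,0,0,0]]}}

```text
t: 3.5
eef_pos: [530.3, 214.0, 84.8]
ee_rot: [0.001, 0.716, 0.698, -0.0]
ft_force: [0.2, -0.4, 0.2]
finger_gap: 60.1
```

Request:
{"method": "apply_moves", "body": {"targets": [[0,0,0,0,0,0],[0,0,0,0,0,0],[0,0,0,0,0,0],[0,0,0,0,0,0],[0,0,0,0,0,0],[0,0,0,0,0,0],[0,0,0,0,0,0],[0,0,0,0,0,0]], "fingers": 5, "grip_force": 20}}

```text
t: 4.17
eef_pos: [530.3, 214.1, 84.8]
ee_rot: [0.001, 0.716, 0.698, -0.0]
ft_force: [-0.2, 1.1, 1.4]
finger_gap: 16.0
```

```bash
python3 -c "
import numpy as np
a0=np.arctan2(38.8,151.2);r=np.hypot(38.8,151.2)
for t in np.linspace(0,1.325,23)[1:]:
  u=151.2-r*np.cos(a0+t);print([round(.03*u,1),round(u,1),round(r*np.sin(a0+t)-38.8,1),0,0,0])
"
```

```text
[np.float64(0.1), np.float64(2.6), np.float64(9.0), 0, 0, 0]
[np.float64(0.2), np.float64(5.8), np.float64(17.9), 0, 0, 0]
[np.float64(0.3), np.float64(9.4), np.float64(26.5), 0, 0, 0]
[np.float64(0.4), np.float64(13.6), np.float64(35.0), 0, 0, 0]
[np.float64(0.5), np.float64(18.3), np.float64(43.1), 0, 0, 0]
[np.float64(0.7), np.float64(23.5), np.float64(51.0), 0, 0, 0]
[np.float64(0.9), np.float64(29.1), np.float64(58.5), 0, 0, 0]
[np.float64(1.1), np.float64(35.2), np.float64(65.6), 0, 0, 0]
[np.float64(1.3), np.float64(41.7), np.float64(72.4), 0, 0, 0]
[np.float64(1.5), np.float64(48.6), np.float64(78.8), 0, 0, 0]
[np.float64(1.7), np.float64(55.9), np.float64(84.8), 0, 0, 0]
[np.float64(1.9), np.float64(63.5), np.float64(90.3), 0, 0, 0]
[np.float64(2.1), np.float64(71.4), np.float64(95.4), 0, 0, 0]
[np.float64(2.4), np.float64(79.6), np.float64(99.9), 0, 0, 0]
[np.float64(2.6), np.float64(88.1), np.float64(104.0), 0, 0, 0]
[np.float64(2.9), np.float64(96.8), np.float64(107.5), 0, 0, 0]
[np.float64(3.2), np.float64(105.7), np.float64(110.5), 0, 0, 0]
[np.float64(3.4), np.float64(114.8), np.float64(113.0), 0, 0, 0]
[np.float64(3.7), np.float64(124.0), np.float64(114.9), 0, 0, 0]
[np.float64(4.0), np.float64(133.3), np.float64(116.3), 0, 0, 0]
[np.float64(4.3), np.float64(142.6), np.float64(117.1), 0, 0, 0]
[np.float64(4.6), np.float64(152.0), np.float64(117.3), 0, 0, 0]
```

Request:
{"method": "apply_moves", "body": {"targets": [[0,3,9,0,0,0],[0,6,18,0,0,0],[0,9.5,26.5,0,0,0],[0.5,13.5,35,0,0,0],[0.5,18,43,0,0,0],[0.5,23.5,51,0,0,0],[1,29,58.5,0,0,0],[1,35,65.5,0,0,0],[1,41.5,72.5,0,0,0],[1.5,48.5,79,0,0,0],[1.5,56,85,0,0,0],[2,63.5,90,0,0,0]]}}

```text
t: 5.17
eef_pos: [532.3, 277.4, 175.5]
ee_rot: [0.001, 0.717, 0.697, -0.001]
ft_force: [0.7, -5.8, -0.1]
finger_gap: 15.8
```

Request:
{"method": "apply_moves", "body": {"targets": [[0,8,4.5,0,0,0],[0.5,16,9,0,0,0],[0.5,25,13,0,0,0],[1,33.5,17,0,0,0],[1,42.5,20,0,0,0],[1.5,51.5,22.5,0,0,0],[1.5,60.5,24.5,0,0,0],[2,70,25.5,0,0,0],[2.5,79,26.5,0,0,0],[2.5,88.5,26.5,0,0,0],[2.5,88.5,26.5,0,0,0],[2.5,88.5,26.5,0,0,0]]}}

```text
t: 6.17
eef_pos: [535.0, 368.5, 203.1]
ee_rot: [0.0, 0.716, 0.698, 0.001]
ft_force: [4.1, 1.2, 3.5]
finger_gap: 16.0
```

```bash
cat > panel.py <<'E'
from h import *
import sys
n=sys.argv[1]
m=manip.camera_model("scene");p,d=manip.snapshot("scene")
cv2.imwrite(f"pics/s{n}.png",p[:,:,::-1])
P,u,v=deproj(m,d);c=p[v,u].astype(int)
k=(abs(P[:,0]-533)<70)&(abs(P[:,1]-360)<35)&(P[:,2]>65)&(P[:,2]<165)
s=P[k]
A=np.c_[s[:,0]-533,s[:,2]-46,np.ones(len(s))];g=np.ones(len(s),bool)
for _ in range(6):
    co=np.linalg.lstsq(A[g],s[g,1],rcond=None)[0];g=abs(s[:,1]-A@co)<5
print(len(s),g.sum(),'y=',co,'tilt deg',np.degrees(np.arctan(co[1])),'mean',s[g].mean(0),'mean rgb',c[k].mean(0))
print(s[g].min(0),s[g].max(0))
E
python3 panel.py 2
```

```text
1279 1278 y= [-3.24539089e-02 -1.12137004e-02  3.60163118e+02] tilt deg -0.6424707766032337 mean [536.66044767 359.25175092 116.6788608 ] mean rgb [57.83893667 53.55277561 37.96090696]
[463.00603681 353.51501167  65.00248921] [602.79158301 365.98798174 164.9963972 ]
```

View pics/s2.png

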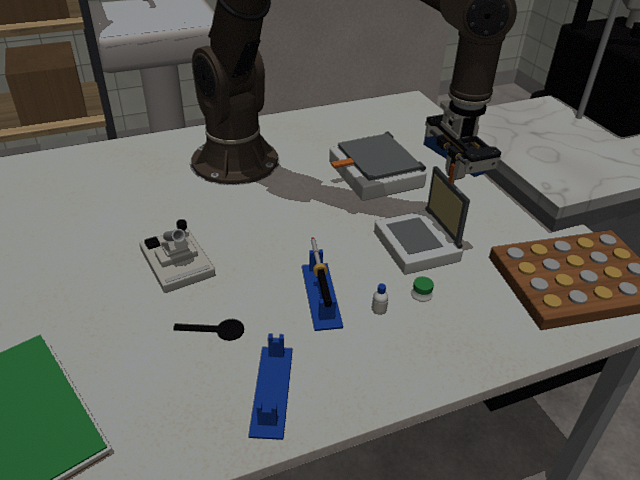

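Request:
{"method": "apply_moves", "body": {"targets": [[0,0,0,0,0,0],[0,0,0,0,0,0],[0,0,0,0,0,0],[0,0,15,0,0,0],[0,0,40,0,0,0],[0,0,75,0,0,0],[0,0,85,0,0,0]], "fingers": 60}}

```text
t: 6.8
eef_pos: [535.3, 369.4, 292.8]
ee_rot: [0.0, 0.716, 0.698, 0.003]
ft_force: [0.1, 0.9, 1.3]
finger_gap: 57.0
```

Request:
{"method": "apply_moves", "body": {"targets": [[95,-350,-80,0,0,-101.5],[95,-350,-80,0,0,-101.5],[95,-350,-80,0,0,-101.5],[95,-350,-80,0,0,-101.5],[95,-350,-80,0,0,-101.5],[95,-350,-80,0,0,-101.5],[95,-350,-80,0,0,-101.5],[95,-350,-80,0,0,-101.5],[95,-350,-80,0,0,-101.5],[95,-350,-80,0,0,-101.5],[95,-350,-80,0,0,-101.5],[95,-350,-80,0,0,-101.5]]}}

```text
t: 7.8
eef_pos: [629.8, 18.5, 212.1]
ee_rot: [0.002, 1.0, 0.018, 0.001]
ft_force: [-0.5, 1.2, 0.6]
finger_gap: 59.8
```

Request:
{"method": "apply_moves", "body": {"targets": [[0,-2,-40,0,0,-7],[0,-2,-60,0,0,-15.3],[0,-2,-60,0,0,-15.3],[0,-2,-60,0,0,-15.3]]}}

```text
t: 8.13
eef_pos: [628.8, 16.7, 151.3]
ee_rot: [0.003, 0.993, -0.114, -0.001]
ft_force: [-0.2, -0.0, 0.5]
finger_gap: 59.9
```

```bash
python3 panel.py 3
python3 - <<'E'
from h import *
s=manip.get_state();print(s['q'],s['eef_pos'],s['ee_rot'],s['t'])
m=manip.camera_model("wrist")
p,d=manip.snapshot("wrist");cv2.imwrite("pics/w2.png",p[:,:,::-1])
P,u,v=deproj(m,d);c=p[v,u].astype(int)
dark=(c.max(1)<70)&(P[:,2]>50)&(P[:,2]<75)
a=np.radians(166.8);ax=np.array([np.cos(a),np.sin(a)]);o=np.array([629.5,16.3])
t=(P[:,:2]-o)@ax;w=(P[:,:2]-o)@[-ax[1],ax[0]]
k=(P[:,2]>48)&(P[:,2]<80)&(abs(w)<20)&(t>-70)&(t<165)
for x in range(-60,160,12):
    kk=k&(t>x)&(t<x+12)
    if kk.sum()>5: print(x,kk.sum(),np.round([np.median(w[kk]),w[kk].min(),w[kk].max(),np.percentile(P[kk,2],80)],1),c[kk].mean(0).round())
E
```

```text
1296 1296 y= [-3.10971610e-02 -1.36187394e-02  3.60096571e+02] tilt deg -0.780248052383274 mean [536.34174614 359.03045456 116.65247207] mean rgb [67.26388889 62.97299383 45.08024691]
[463.29559895 353.28792176  65.00190663] [602.95691238 365.71513975 164.96005278]
[ 0.00681757  0.536685   -0.1792185   1.65597663  0.11756355  0.95887126
 -2.01257402] [629.97450524  16.91635907 152.733828  ] [ 2.31152923e-03  9.93594674e-01 -1.12976164e-01  8.16799943e-04] 8.1833
-60 722 [ -0.9 -17.1  15.8  63.9] [ 80. 104. 159.]
-48 441 [ -0.1 -16.9  15.3  64.3] [ 75.  85. 117.]
-36 339 [-0.1 -7.   6.3 64.2] [69. 70. 88.]
-24 332 [-0.7 -7.1  6.3 64.4] [65. 66. 83.]
-12 306 [-0.7 -7.1  5.8 64.3] [57. 57. 70.]
0 304 [-0.7 -7.2  5.9 64.5] [46. 47. 59.]
12 290 [-0.6 -7.2  6.  64.4] [43. 44. 55.]
24 289 [-0.6 -7.3  6.1 64.4] [43. 41. 49.]
36 231 [ -1.3 -15.1  13.9  63.2] [86. 69. 54.]
60 66 [-0.4 -5.2  4.3 60.1] [123. 119. 118.]
72 170 [-0.4 -5.2  4.4 59.9] [129. 124. 123.]
84 292 [ -0.4 -15.1  13.8  59.2] [ 83.  86. 102.]
96 17 [-6.1 -7.   5.5 50. ] [ 58.  71. 115.]
```

View pics/w2.png

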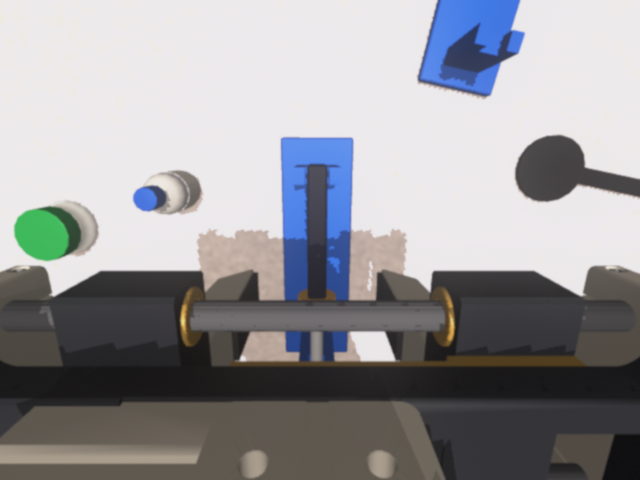

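Request:
{"method": "apply_moves", "body": {"targets": [[-0.5,0,-35,0,0,0],[-0.5,0,-70,0,0,0],[-0.5,0,-92,0,0,0],[-0.5,0,-97.5,0,0,0],[-0.5,0,-97.5,0,0,0],[-0.5,0,-97.5,0,0,0]]}}

```text
t: 8.73
eef_pos: [631.5, 17.2, 57.9]
ee_rot: [0.002, 0.994, -0.112, 0.003]
ft_force: [0.4, -1.2, 0.3]
finger_gap: 59.5
```

Request:
{"method": "apply_moves", "body": {"targets": [[0,0,0,0,0,0],[0,0,0,0,0,0],[0,0,0,0,0,0],[0,0,0,0,0,0],[0,0,0,0,0,0],[0,0,0,0,0,0],[0,0,0,0,0,0],[0,0,0,0,0,0]], "fingers": 5, "grip_force": 50}}

```text
t: 9.4
eef_pos: [631.4, 17.1, 57.9]
ee_rot: [0.002, 0.994, -0.112, 0.003]
ft_force: [0.2, 0.3, 1.3]
finger_gap: 13.7
```

Request:
{"method": "apply_moves", "body": {"targets": [[0,0,10,0,0,0],[0,0,30,0,0,0],[0,0,60,0,0,0],[0,0,100,0,0,0],[0,0,140,0,0,0],[0,0,180,0,0,0],[0,0,180,0,0,0],[0,0,180,0,0,0]]}}

```text
t: 10.07
eef_pos: [632.8, 17.4, 241.5]
ee_rot: [0.001, 0.994, -0.112, 0.006]
ft_force: [-0.3, -1.0, -2.4]
finger_gap: 13.5
```

```bash
cat > rod.py <<'E'
# measure rod pose from scene+top depth, relative to TCP
from h import *
from scipy.spatial.transform import Rotation as Ro
import sys
def measure(tag,cams=("scene","top"),verbose=True):
    out={}
    s=manip.get_state();q=s['ee_rot'];T=Ro.from_quat(q[[1,2,3,0]]).as_matrix();o=s['eef_pos']
    xr=-T[:,0];zr=-T[:,2];yr=np.cross(zr,xr)
    print('t',s['t'],'tcp',o.round(1),'rodx',xr.round(3),'ft',s['ft_force'].round(1),'gap',round(s['finger_gap'],1))
    for n in cams:
        m=manip.camera_model(n);p,d=manip.snapshot(n)
        cv2.imwrite(f"pics/{n}_{tag}.png",p[:,:,::-1])
        P,u,v=deproj(m,d);c=p[v,u].astype(int)
        X=P-o; a=X@xr;b=X@yr;h=X@zr
        k=(a>55)&(a<175)&(np.hypot(b,h)<18)
        if k.sum()<5: print(n,'no pts',k.sum());continue
        cam=-m['R'].T@m['t']; 
        A=np.c_[a[k],np.ones(k.sum())]
        view=(cam-o);view/=np.linalg.norm(view)
        # visible surface offset approx 5mm*~0.8 towards the camera
        w=view-xr*(view@xr);w/=np.linalg.norm(w);off=4.0*w
        g=np.ones(k.sum(),bool)
        for _ in range(5):
            cb=np.linalg.lstsq(A[g],b[k][g]-off@yr,rcond=None)[0];ch=np.linalg.lstsq(A[g],h[k][g]-off@zr,rcond=None)[0]
            g=np.hypot(b[k]-off@yr-A@cb,h[k]-off@zr-A@ch)<6
        print(n,k.sum(),g.sum(),'tip a max',np.percentile(a[k][g],99).round(1),'b: slope %.3f at0 %.1f'%tuple(cb),'h: slope %.3f at0 %.1f'%tuple(ch))
        red=k&(c[:,0]>1.6*c[:,1])&(c[:,0]>1.6*c[:,2])&(c[:,0]>60)
        if red.sum(): print('   red',red.sum(),'a',a[red].min().round(1),a[red].max().round(1),'b,h',b[red].mean().round(1),h[red].mean().round(1))
if __name__=="__main__": measure(sys.argv[1])
E
python3 rod.py a
```

```text
t 10.0667 tcp [632.8  17.4 241.5] rodx [-0.975  0.223 -0.012] ft [-0.3 -1.  -2.4] gap 13.5
scene no pts 0
top 159 145 tip a max 156.1 b: slope 0.019 at0 -0.7 h: slope 0.017 at0 -7.1
   red 13 a 102.7 154.8 b,h 0.9 -1.2
```

View pics/scene_a.png

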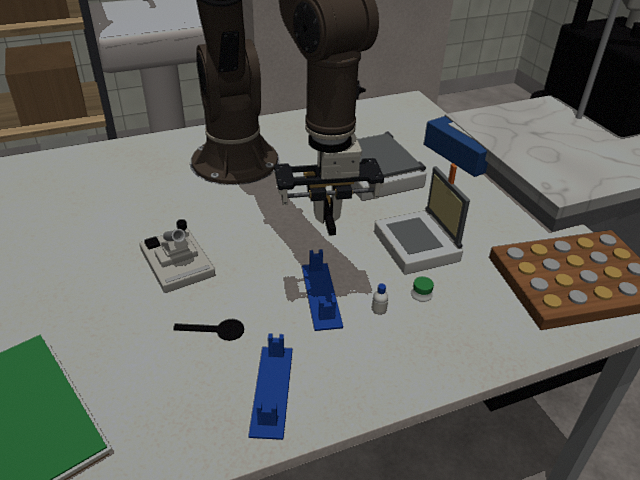

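Run:
```python
from h import *
from scipy.spatial.transform import Rotation as Ro
from scipy.optimize import least_squares
e=np.radians(35);y=np.radians(8.4)
tz=np.array([np.cos(e)*np.cos(y),np.cos(e)*np.sin(y),np.sin(e)])
M=np.array([422.2,-242.6,115.])
yb=np.array([-np.sin(y),np.cos(y),0]);up=np.cross(tz,yb)
for n in("scene","top"):
    m=manip.camera_model(n);d=np.load(f"pics/{n}0_d.npy")
    P,u,v=deproj(m,d);X=P-M;a=X@tz;b=X@yb;h=X@up;r=np.hypot(b,h)
    k=(abs(a)<6)&(r>8)&(r<20);print(n,'rim',k.sum(),a[k].mean(),b[k].min(),b[k].max(),h[k].min(),h[k].max())
    k=(a<-2)&(a>-122)&(r<24)&(h>0);
    # fit cylinder r=11 (tube) for a<-14
    kk=k&(a<-15)&(a>-90)&(abs(b)<11.5)&(h>5)
    f=lambda p:np.hypot(b[kk]-p[0]-p[2]*a[kk],h[kk]-p[1]-p[3]*a[kk])-11
    s=least_squares(f,[0,0,0,0],loss='soft_l1');print(' tube fit',kk.sum(),s.x.round(3),'at mouth b,h; slopes', np.abs(s.fun).mean().round(2))
    k2=k&(a>-9)&(h>6);f2=lambda p:np.hypot(b[k2]-p[0],h[k2]-p[1])-15
    if k2.sum()>5:
        s=least_squares(f2,[0,0],loss='soft_l1');print(' collar fit',k2.sum(),s.x.round(2),np.abs(s.fun).mean().round(2),'a max',a[k2].max())
s=manip.get_state();q=s['ee_rot'];T=Ro.from_quat(q[[1,2,3,0]]);o=s['eef_pos']
xr=-tz;zr=up if up[2]>0 else -up;tx=-xr;tzz=-zr;ty=np.cross(tzz,tx)
R=Ro.from_matrix(np.c_[tx,ty,tzz])
print('zr',zr,'turn',np.degrees((R*T.inv()).as_rotvec()).round(1))
for out in(70,15,0,-105):
    tcp=M+out*tz-156.8*xr+3*zr;print(out,tcp.round(1),(tcp-o).round(1))
np.save('pics/Rins.npy',R.as_matrix())
```

```text
scene rim 9 -1.1425819509163502 -10.236439915420576 7.959762306515843 -18.399371108535703 -8.200736781750562
 tube fit 0 [0. 0. 0. 0.] at mouth b,h; slopes nan
top rim 16 -0.07329955118646359 -11.583690296083612 9.814406301091449 -18.20733445024277 -4.003618384286783
 tube fit 0 [0. 0. 0. 0.] at mouth b,h; slopes nan
zr [-0.5674233  -0.08378978  0.81915204] turn [ -1.2 -34.9  20.7]
70 [ 604.3 -215.7  247.5] [ -26.5 -232.8   10. ]
15 [ 559.7 -222.3  216. ] [ -71.1 -239.4  -21.5]
0 [ 547.6 -224.1  207.4] [ -83.2 -241.2  -30.1]
-105 [ 462.5 -236.7  147.2] [-168.3 -253.7  -90.3]<stdin>:16: RuntimeWarning: Mean of empty slice.
  ret = ret.dtype.type(ret / rcount)
```

Run:
```python
from h import *
from scipy.optimize import least_squares
e=np.radians(35);y=np.radians(8.4)
tz=np.array([np.cos(e)*np.cos(y),np.cos(e)*np.sin(y),np.sin(e)])
M=np.array([422.2,-242.6,115.])
yb=np.array([-np.sin(y),np.cos(y),0]);up=-np.cross(tz,yb);up*=np.sign(up[2])
for n in("scene","top"):
    m=manip.camera_model(n);d=np.load(f"pics/{n}0_d.npy")
    P,u,v=deproj(m,d);X=P-M;a=X@tz;b=X@yb;h=X@up;r=np.hypot(b,h)
    k=(abs(a)<5)&(r>6)&(r<22);print(n,'rim',k.sum(),a[k].mean(),b[k].min(),b[k].max(),h[k].min(),h[k].max())
    kk=(a<-15)&(a>-110)&(abs(b)<12)&(h>3)&(h<18)
    f=lambda p:np.hypot(b[kk]-p[0]-p[2]*a[kk],h[kk]-p[1]-p[3]*a[kk])-11
    s=least_squares(f,[0,0,0,0],loss='soft_l1');print(' tube fit',kk.sum(),s.x.round(3), np.abs(s.fun).mean().round(2))
    k2=(a>-9)&(a<4)&(h>4)&(r<21)&(r>10);f2=lambda p:np.hypot(b[k2]-p[0],h[k2]-p[1])-15
    s=least_squares(f2,[0,0],loss='soft_l1');print(' collar fit',k2.sum(),s.x.round(2),np.abs(s.fun).mean().round(2),'a max',a[k2].max())
```

```text
scene rim 10 -1.0797124344993922 -10.233304003151828 7.959762306515843 -18.399371108535703 -5.25312411251679
 tube fit 0 [0. 0. 0. 0.] nan<stdin>:13: RuntimeWarning: Mean of empty slice.
  ret = ret.dtype.type(ret / rcount)
<stdin>:15: RuntimeWarning: Mean of empty slice.
Traceback (most recent call last):
ValueError: zero-size array to reduction operation maximum which has no identity
```

Request:
{"method": "apply_moves", "body": {"targets": [[-26.5,-233,10,-1.2,-34.9,20.7],[-26.5,-233,10,-1.2,-34.9,20.7],[-26.5,-233,10,-1.2,-34.9,20.7],[-26.5,-233,10,-1.2,-34.9,20.7],[-26.5,-233,10,-1.2,-34.9,20.7],[-26.5,-233,10,-1.2,-34.9,20.7],[-26.5,-233,10,-1.2,-34.9,20.7],[-26.5,-233,10,-1.2,-34.9,20.7],[-26.5,-233,10,-1.2,-34.9,20.7],[-26.5,-233,10,-1.2,-34.9,20.7],[-26.5,-233,10,-1.2,-34.9,20.7],[-26.5,-233,10,-1.2,-34.9,20.7]]}}

```text
t: 11.17
eef_pos: [604.6, -214.0, 247.1]
ee_rot: [-0.023, 0.951, 0.071, 0.3]
ft_force: [-0.7, -0.2, -0.7]
finger_gap: 13.6
```

```bash
python3 rod.py b; python3 -c "
from cell import manip;print(manip.get_state()['q'])"
```

```text
t 11.1667 tcp [ 604.6 -214.   247.1] rodx [-0.811 -0.121 -0.573] ft [-0.7 -0.2 -0.7] gap 13.6
scene 27 27 tip a max 144.9 b: slope -0.025 at0 2.1 h: slope 0.002 at0 -2.7
top 54 50 tip a max 155.6 b: slope 0.014 at0 -1.9 h: slope -0.084 at0 9.3
   red 2 a 148.4 154.0 b,h -1.4 2.0
[ 0.89844268  0.3204608  -0.58112206  1.97422705 -0.3408123   0.3816944
 -0.74873643]
```

View pics/scene_b.png

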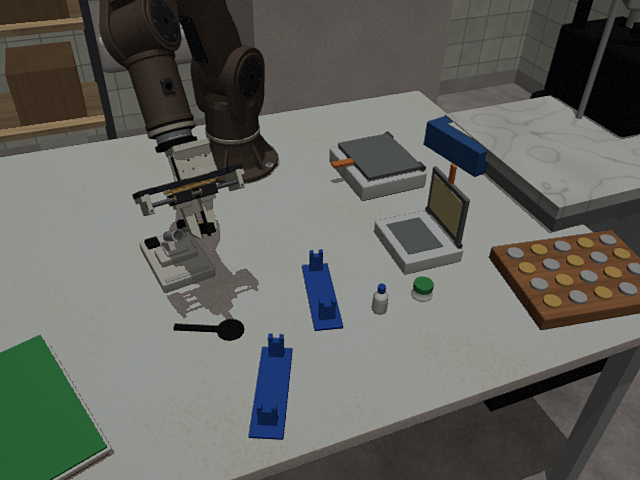

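View pics/top_b.png

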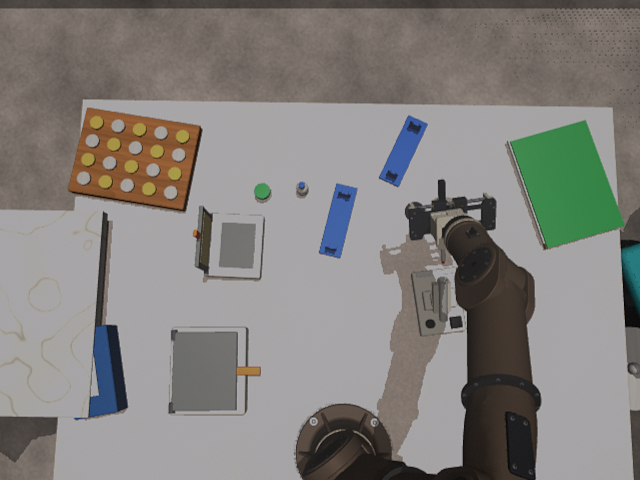

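Run:
```python
from h import *
from scipy.optimize import least_squares
e=np.radians(35);y=np.radians(8.4)
tz=np.array([np.cos(e)*np.cos(y),np.cos(e)*np.sin(y),np.sin(e)])
c0=np.array([392.5,-247,0.]);bx=np.array([np.cos(y),np.sin(y),0])
yb=np.array([-np.sin(y),np.cos(y),0]);up=np.cross(tz,yb)
for M0 in (30,40,45,50,55):
  M=c0+bx*M0+[0,0,115]
  for n in("scene","top"):
    m=manip.camera_model(n);d=np.load(f"pics/{n}0_d.npy")
    P,u,v=deproj(m,d);X=P-M;a=X@tz;b=X@yb;h=X@up;r=np.hypot(b,h)
    kk=(a<-15)&(a>-100)&(abs(b)<12)&(h>0)&(h<25)
    f=lambda p:np.hypot(b[kk]-p[0]-p[2]*a[kk],h[kk]-p[1]-p[3]*a[kk])-11
    if kk.sum()>5:
      s=least_squares(f,[0,0,0,0],loss='soft_l1');print(M0,n,' tube fit',kk.sum(),s.x.round(3), np.abs(s.fun).mean().round(2))
    k=(r<25)&(h>0);
    if k.sum(): print('   a of top pts, max',np.sort(a[k])[-12:].round(1))
m=manip.camera_model("scene");d=np.load("pics/scene0_d.npy");P,u,v=deproj(m,d)
k=(abs(u-178)<14)&(abs(v-236)<12)
D=np.zeros((480,640));D[v,u]=P[:,2];print(D[226:248,164:194].round().astype(int))
p=np.load("pics/scene0_p.npy")[205:275,130:215];cv2.imwrite("pics/blk.png",cv2.resize(p,None,fx=8,fy=8,interpolation=0)[:,:,::-1])
```

```text
a of top pts, max [-196.1 -195.9 -195.  -194.2 -193.7   13.5   16.5   17.8   18.    18.
   18.5   20.6]
30 top  tube fit 29 [ 5.060e-01 -9.928e+00  1.000e-03 -1.500e-02] 0.85
   a of top pts, max [-5.4 -4.  -3.4  1.9  6.3  6.8  8.  11.6 14.  14.6 15.1 15.2]
40 scene  tube fit 24 [ 1.029e+00 -5.976e+00  3.000e-03  2.000e-03] 0.27
   a of top pts, max [ 9.3  9.4  9.5  9.6  9.7  9.8  9.8  9.9 10.  10.3 11.5 12.4]
40 top  tube fit 179 [-0.907 -5.487 -0.008  0.01 ] 1.47
   a of top pts, max [4.8 4.9 5.6 5.8 6.4 6.4 6.9 7.  7.1 7.6 7.9 9. ]
45 scene  tube fit 40 [-2.41  -6.416 -0.038 -0.037] 0.65
   a of top pts, max [5.3 5.4 5.5 5.6 5.7 5.7 5.9 5.9 6.1 6.2 7.4 8.3]
45 top  tube fit 224 [-0.831 -3.147 -0.007  0.006] 1.63
   a of top pts, max [1.7 1.8 2.3 2.4 2.8 2.9 3.  3.3 3.4 3.5 3.8 4.9]
50 scene  tube fit 54 [-2.965 -4.314 -0.044 -0.044] 0.82
   a of top pts, max [1.4 1.5 1.6 1.6 1.8 1.8 2.  2.1 3.  3.1 3.4 4.2]
50 top  tube fit 245 [-0.836 -0.73   0.    -0.001] 1.59
   a of top pts, max [-2.3 -1.8 -1.7 -1.3 -1.2 -1.  -1.  -0.8 -0.7 -0.6 -0.3  0.8]
55 scene  tube fit 66 [-3.312 -1.969 
[... 2308 characters left out ...]
 92  92  93  89  91  92
   87  88  93  86  87  83  85  85  44  43  26  24]
 [ 71  77  85  91  95  93  93  94  92  94  91  92  92  90  90  89  88  85
   89  89  89  84  86  82  84  83  41  47  44  26]
 [ 71  73  78  88  94  94  94  88  91  92  90  88  91  89  87  88  89  85
   84  85  86  84  81  83  82  84  42  45  44  25]
 [ 64  72  78  86  90  91  89  86  91  89  89  89  85  87  86  87  86  85
   84  83  82  82  83  44  42  42  45  45  43  43]
 [ 58  68  73  82  90  87  86  89  88  87  87  87  86  82  84  83  80  82
   82  83  50  52  48  45  44  48  43  43  45  44]
 [ 56  62  72  72  84  88  88  86  84  89  85  82  81  83  82  81  52  51
   48  52  51  52  51  56  43  42  43  45  45  43]]
```

View pics/blk.png

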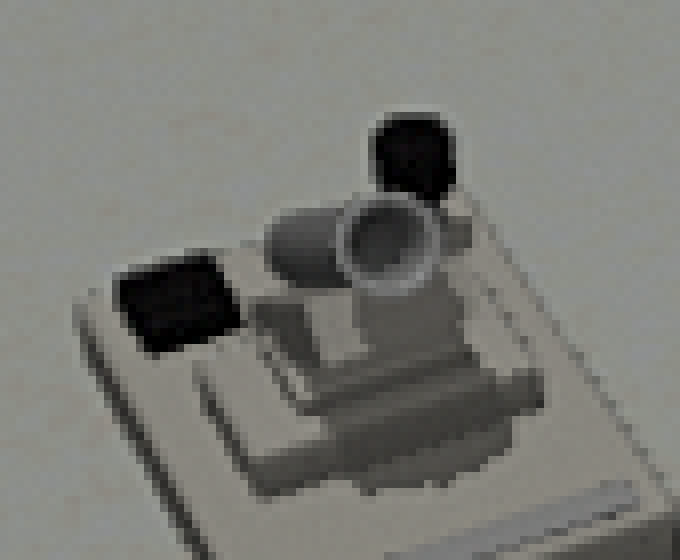

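Run:
```python
from h import *
from scipy.optimize import least_squares
e=np.radians(35);y=np.radians(8.4)
tz=np.array([np.cos(e)*np.cos(y),np.cos(e)*np.sin(y),np.sin(e)])
c0=np.array([392.5,-247,0.]);bx=np.array([np.cos(y),np.sin(y),0])
yb=np.array([-np.sin(y),np.cos(y),0]);up=np.cross(tz,yb)
M=c0+bx*51+[0,0,115]
for it in range(3):
  for n in("scene","top"):
    m=manip.camera_model(n);d=np.load(f"pics/{n}0_d.npy")
    P,u,v=deproj(m,d);X=P-M;a=X@tz;b=X@yb;h=X@up;r=np.hypot(b,h)
    k=(abs(a)<3)&(r>8)&(r<19)&(h>-14 if n=="top" else True)
    print(n,k.sum(),'a',np.median(a[k]).round(2),'b',b[k].min().round(1),b[k].max().round(1),'h',h[k].min().round(1),h[k].max().round(1))
    pts=np.c_[u[k],v[k]].astype(np.float32)
    if n=="scene":
        hull=cv2.convexHull(pts);el=cv2.fitEllipse(hull);print(el)
        for c in (el[0],pts.mean(0),((178.5,235.4))):
            f=240/np.tan(np.radians(m['fov_y']/2))
            ray=m['R'].T@np.array([(c[0]-m['cx'])/f,(c[1]-m['cy'])/f,1]);cam=-m['R'].T@m['t']
            s=(115-cam[2])/ray[2];Q=cam+s*ray;print('  center',Q.round(1),'block frame',((Q-c0)@bx).round(1),((Q-c0)@yb).round(1))
        cQ=cam
  break
# tube axis search with both cams: optimise s,w,z, a-plane by residual to tube cylinder (top pts) 
m=manip.camera_model("top");d=np.load("pics/top0_d.npy");P,u,v=deproj(m,d)
X=P-M;a=X@tz;b=X@yb;h=X@up
for lo,hi,R in((-70,-20,11),(-8,1,15)):
    k=(a>lo)&(a<hi)&(abs(b)<R*.9)&(h>R*.3)&(h<22);g=np.ones(k.sum(),bool)
    f=lambda p:np.hypot(b[k]-p[0],h[k]-p[1])-R
    s=least_squares(f,[0,0],loss='soft_l1',f_scale=1);print('top',lo,k.sum(),s.x.round(2),np.median(abs(s.fun)).round(2),'a max',np.sort(a[k])[-5:].round(1))
    for q in range(lo,hi,10):
        kk=k&(a>q)&(a<q+10);print(q,kk.sum(),np.percentile(h[kk],95).round(1),b[kk].min().round(1),b[kk].max().round(1))
# yaw from tube side edges
```

```text
scene 52 a -0.32 b -13.0 13.6 h -12.2 13.3
((177.94537353515625, 234.96844482421875), (12.476624488830566, 13.427018165588379), 88.71735382080078)
  center [ 441.8 -238.9  115. ] block frame 50.0 0.8
  center [ 439.1 -237.8  115. ] block frame 47.4 2.3
  center [ 443.7 -238.1  115. ] block frame 51.9 1.3
top 26 a -1.88 b -13.3 12.9 h -13.6 15.9
top -70 126 [-0.72  0.04] 1.53 a max [-21.  -21.  -20.8 -20.6 -20.4]
-70 24 12.1 -6.7 8.8
-60 26 12.9 -9.4 8.8
-50 20 13.7 -7.5 8.2
-40 27 13.1 -9.7 9.9
-30 29 13.3 -9.2 9.8
top -8 22 [-0.6  -2.23] 1.39 a max [-1.9 -1.5 -1.4 -1.1 -0. ]
-8 22 14.7 -13.3 12.9
```

Request:
{"method": "apply_moves", "body": {"targets": [[-6,-1.5,-11,0,0,0],[-12.4,-3,-22.5,0,0,0],[-12.4,-3,-22.5,0,0,0],[-12.4,-3,-22.5,0,0,0]]}}

```text
t: 11.6
eef_pos: [592.6, -216.0, 224.7]
ee_rot: [-0.023, 0.951, 0.072, 0.299]
ft_force: [0.1, 0.6, -0.7]
finger_gap: 13.4
```

```bash
python3 rod.py c
python3 - <<'E'
import cv2
p=cv2.imread('pics/scene_c.png')[180:280,120:250];cv2.imwrite('pics/c1.png',cv2.resize(p,None,fx=6,fy=6,interpolation=3))
p=cv2.imread('pics/top_c.png')[180:340,390:510];cv2.imwrite('pics/c2.png',cv2.resize(p,None,fx=3.7,fy=3.7,interpolation=3))
E
```

```text
t 11.6 tcp [ 592.6 -216.   224.7] rodx [-0.81  -0.122 -0.573] ft [ 0.1  0.6 -0.7] gap 13.4
scene 24 24 tip a max 147.4 b: slope -0.026 at0 2.0 h: slope 0.015 at0 -3.7
top 57 52 tip a max 156.6 b: slope -0.009 at0 3.0 h: slope -0.056 at0 5.4
   red 6 a 148.1 155.4 b,h 0.1 0.1
```

View pics/c1.png

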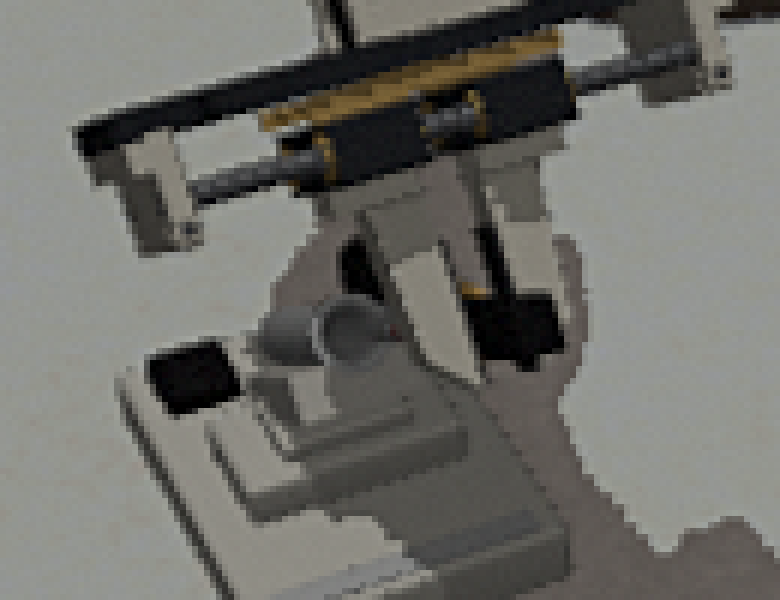

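View pics/c2.png

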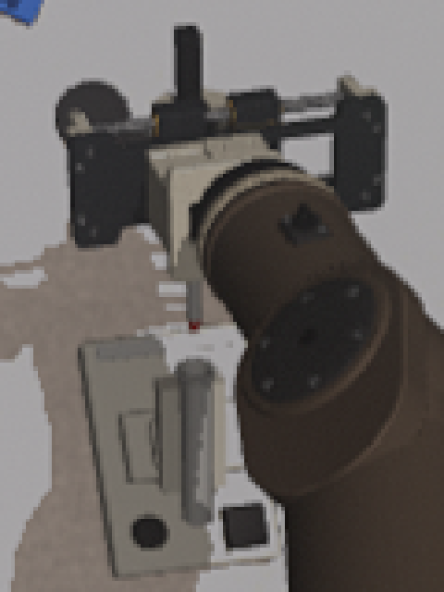

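Request:
{"method": "apply_moves", "body": {"targets": [[-8.1,-1.5,-5.7,0,0,0],[-16.2,-2.8,-11.5,0,0,0],[-20.3,-3.4,-14.3,0,0,0],[-24.3,-4,-17.2,0,0,0],[-28.4,-4.5,-20.1,0,0,0],[-32.4,-5,-23,0,0,0],[-36.5,-5.6,-25.8,0,0,0],[-36.5,-5.6,-25.8,0,0,0]]}}

```text
t: 12.37
eef_pos: [555.9, -222.2, 199.3]
ee_rot: [-0.023, 0.951, 0.071, 0.3]
ft_force: [-0.1, -0.2, -1.5]
finger_gap: 13.5
```

Request:
{"method": "apply_moves", "body": {"targets": [[-4.1,-0.6,-2.9,0,0,0],[-8.1,-1.2,-5.7,0,0,0],[-12.2,-1.8,-8.6,0,0,0],[-16.2,-2.4,-11.5,0,0,0],[-20.3,-3,-14.3,0,0,0],[-24.3,-3.6,-17.2,0,0,0],[-28.4,-4.2,-20.1,0,0,0],[-32.4,-4.8,-22.9,0,0,0],[-32.4,-4.8,-22.9,0,0,0]]}}

```text
t: 13.12
eef_pos: [522.3, -227.2, 175.5]
ee_rot: [-0.023, 0.951, 0.071, 0.299]
ft_force: [-0.0, -0.1, -0.9]
finger_gap: 13.3
```

```bash
python3 rod.py d
python3 - <<'E'
import cv2
p=cv2.imread('pics/scene_d.png')[180:280,120:250];cv2.imwrite('pics/d1.png',cv2.resize(p,None,fx=6,fy=6,interpolation=3))
E
```

```text
t 13.1167 tcp [ 522.3 -227.2  175.5] rodx [-0.811 -0.121 -0.573] ft [-0.  -0.1 -0.9] gap 13.3
scene 97 39 tip a max 172.1 b: slope -0.018 at0 8.1 h: slope 0.108 at0 -18.4
top 162 69 tip a max 173.0 b: slope -0.038 at0 3.2 h: slope -0.033 at0 6.0
```

View pics/d1.png

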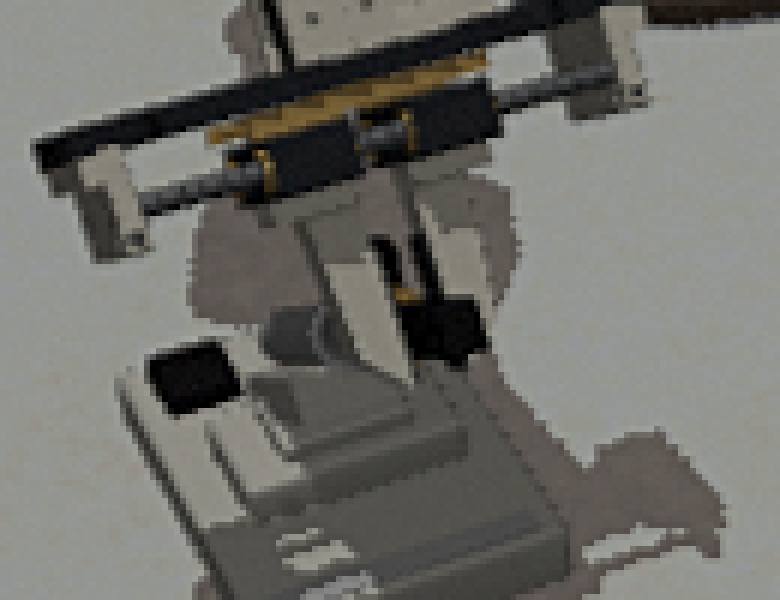

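Request:
{"method": "apply_moves", "body": {"targets": [[-4.1,-0.6,-2.9,0,0,0],[-8.1,-1.2,-5.7,0,0,0],[-12.2,-1.8,-8.6,0,0,0],[-16.2,-2.4,-11.5,0,0,0],[-20.3,-3,-14.3,0,0,0],[-24.3,-3.6,-17.2,0,0,0],[-28.4,-4.2,-20.1,0,0,0],[-32.4,-4.8,-22.9,0,0,0],[-32.4,-4.8,-22.9,0,0,0]]}}

```text
t: 13.97
eef_pos: [489.8, -232.1, 152.5]
ee_rot: [-0.023, 0.951, 0.071, 0.299]
ft_force: [-1.3, -1.5, -1.7]
finger_gap: 13.8
```

Request:
{"method": "apply_moves", "body": {"targets": [[-1.6,-0.2,-1.1,0,0,0],[-3.2,-0.5,-2.3,0,0,0],[-4.9,-0.7,-3.4,0,0,0],[-4.9,-0.7,-3.4,0,0,0]]}}

```text
t: 14.3
eef_pos: [484.6, -232.8, 148.9]
ee_rot: [-0.023, 0.951, 0.071, 0.299]
ft_force: [0.1, 0.6, -1.7]
finger_gap: 14.0
```

Request:
{"method": "apply_moves", "body": {"targets": [[-0.8,-0.1,-0.6,0,0,0],[-1.6,-0.2,-1.1,0,0,0],[-1.6,-0.2,-1.1,0,0,0]]}}

```text
t: 14.55
eef_pos: [482.9, -233.0, 147.7]
ee_rot: [-0.023, 0.951, 0.071, 0.299]
ft_force: [-0.6, -0.2, -0.8]
finger_gap: 13.6
```

Request:
{"method": "apply_moves", "body": {"targets": [[-0.8,-0.1,-0.6,0,0,0],[-1.6,-0.2,-1.1,0,0,0],[-1.6,-0.2,-1.1,0,0,0]]}}

```text
t: 14.8
eef_pos: [482.3, -233.2, 147.4]
ee_rot: [-0.023, 0.951, 0.071, 0.3]
ft_force: [4.5, 2.1, 3.7]
finger_gap: 13.8
```

Request:
{"method": "apply_moves", "body": {"targets": [[-0.8,-0.1,-0.6,0,0,0],[-1.6,-0.2,-1.1,0,0,0],[-1.6,-0.2,-1.1,0,0,0]]}}

```text
t: 15.05
eef_pos: [482.3, -233.2, 147.4]
ee_rot: [-0.022, 0.951, 0.072, 0.301]
ft_force: [5.9, 2.4, 5.9]
finger_gap: 13.4
```

Request:
{"method": "apply_moves", "body": {"targets": [[-1.6,-0.2,-1.1,0,0,0],[-3.2,-0.5,-2.2,0,0,0],[-3.2,-0.5,-2.2,0,0,0]]}}

```text
t: 15.3
eef_pos: [482.1, -233.2, 147.5]
ee_rot: [-0.022, 0.95, 0.073, 0.303]
ft_force: [10.8, 4.7, 9.5]
finger_gap: 13.7
```

```bash
python3 rod.py e
python3 - <<'E'
import cv2
p=cv2.imread('pics/scene_e.png')[180:280,120:250];cv2.imwrite('pics/e1.png',cv2.resize(p,None,fx=6,fy=6,interpolation=3))
p=cv2.imread('pics/top_e.png')[180:340,390:510];cv2.imwrite('pics/e2.png',cv2.resize(p,None,fx=3.7,fy=3.7,interpolation=3))
E
```

```text
t 15.3 tcp [ 482.1 -233.2  147.5] rodx [-0.805 -0.125 -0.579] ft [10.8  4.7  9.5] gap 13.7
scene 87 43 tip a max 167.6 b: slope -0.028 at0 8.2 h: slope 0.146 at0 -21.0
top 108 58 tip a max 173.4 b: slope 0.023 at0 -4.7 h: slope -0.035 at0 8.7
```

View pics/e1.png

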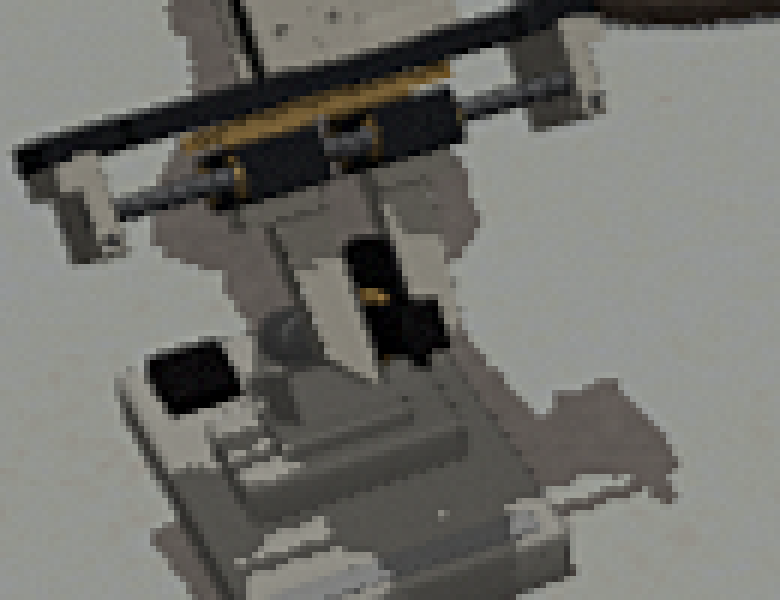

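View pics/e2.png

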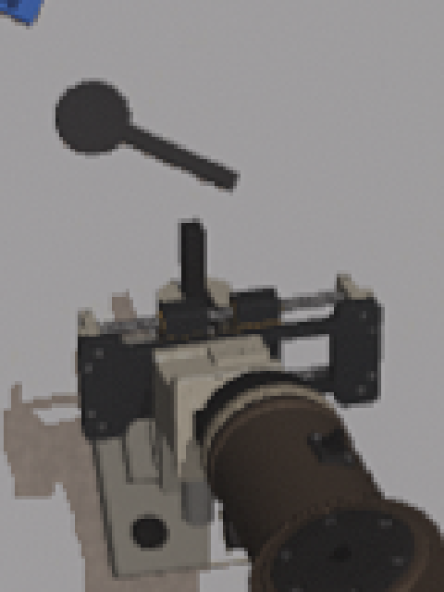

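Request:
{"method": "apply_moves", "body": {"targets": [[4,0.6,2.9,0,0,0],[12.2,1.8,8.6,0,0,0],[20.3,3,14.3,0,0,0],[32.4,4.8,22.9,0,0,0],[44.6,6.6,31.5,0,0,0],[56.7,8.4,40.2,0,0,0],[68.9,10.2,48.8,0,0,0],[81,12,57.4,0,0,0],[97.2,14.4,68.8,0,0,0],[113.5,16.8,80.3,0,0,0],[129.7,19.2,91.8,0,0,0],[129.7,19.2,91.8,0,0,0]]}}

```text
t: 16.4
eef_pos: [614.9, -213.2, 242.0]
ee_rot: [-0.021, 0.949, 0.074, 0.305]
ft_force: [1.4, -0.0, -0.7]
finger_gap: 13.9
```

```bash
python3 rod.py f
python3 - <<'E'
from cell import manip
import numpy as np
from scipy.spatial.transform import Rotation as Ro
s=manip.get_state();q=s['ee_rot'];T=Ro.from_quat(q[[1,2,3,0]]);o=s['eef_pos']
for yaw in (155,140,125):
    a=np.radians(yaw);xr=np.array([np.cos(a),np.sin(a),0]);zr=np.array([0,0,1.]);tx=-xr;tz=-zr;ty=np.cross(tz,tx)
    R=Ro.from_matrix(np.c_[tx,ty,tz])
    V=np.array([533.5,319.5,110]);tcp=V-156.8*xr+3*zr
    print(yaw,tcp.round(1),(tcp-o).round(1),np.degrees((R*T.inv()).as_rotvec()).round(1))
E
```

```text
t 16.4 tcp [ 614.9 -213.2  242. ] rodx [-0.803 -0.127 -0.582] ft [ 1.4 -0.  -0.7] gap 13.9
scene 28 28 tip a max 143.7 b: slope -0.027 at0 2.3 h: slope 0.039 at0 -6.0
top 56 52 tip a max 158.2 b: slope 0.015 at0 -1.2 h: slope 0.014 at0 -3.6
   red 5 a 150.0 156.3 b,h -0.9 2.7
155 [675.6 253.2 113. ] [  64.   466.8 -125.9] [  5.2  35.5 -32.7]
140 [653.6 218.7 113. ] [  42.   432.3 -125.9] [  9.9  35.  -47.2]
125 [623.4 191.1 113. ] [  11.9  404.6 -125.9] [ 14.7  34.2 -61.7]
```

View pics/top_f.png

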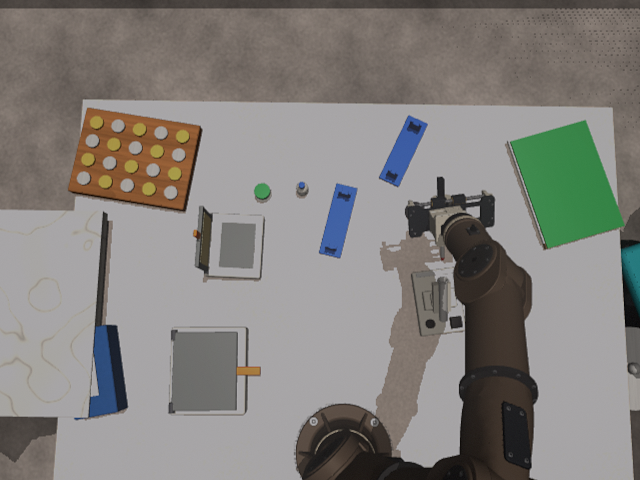

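Request:
{"method": "apply_moves", "body": {"targets": [[64,430,-20,5.2,35.5,-32.7],[64,430,-20,5.2,35.5,-32.7],[64,430,-20,5.2,35.5,-32.7],[64,430,-20,5.2,35.5,-32.7],[64,430,-20,5.2,35.5,-32.7],[64,430,-20,5.2,35.5,-32.7],[64,430,-20,5.2,35.5,-32.7],[64,430,-20,5.2,35.5,-32.7],[64,430,-20,5.2,35.5,-32.7],[64,430,-20,5.2,35.5,-32.7],[64,430,-20,5.2,35.5,-32.7],[64,430,-20,5.2,35.5,-32.7]]}}

```text
t: 17.5
eef_pos: [669.6, 179.4, 217.9]
ee_rot: [0.001, 0.976, -0.217, -0.002]
ft_force: [1.5, -0.1, -1.3]
finger_gap: 13.7
```

```bash
python3 rod.py g
```

```text
t 17.5 tcp [669.6 179.4 217.9] rodx [-0.906  0.423  0.003] ft [ 1.5 -0.1 -1.3] gap 13.7
scene no pts 0
top 97 87 tip a max 162.0 b: slope 0.029 at0 -12.4 h: slope 0.013 at0 -5.0
   red 13 a 108.4 162.9 b,h -8.9 0.4
```

View pics/scene_g.png

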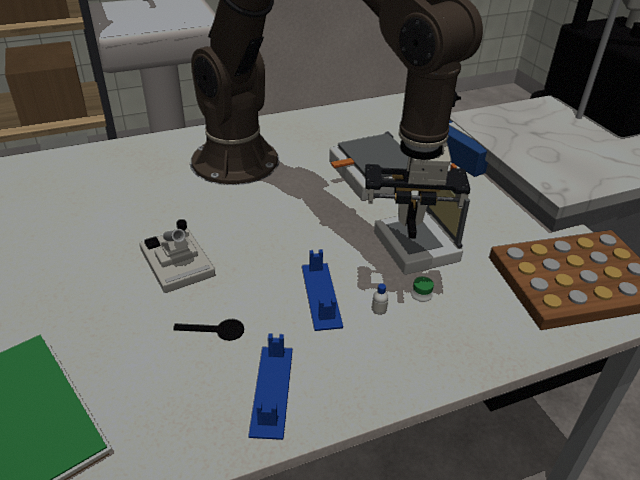

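Request:
{"method": "apply_moves", "body": {"targets": [[6,30,-20,0,0,0],[6,50,-40,0,0,0],[6,60,-65,0,0,0],[6,60,-85,0,0,0],[6,60,-100,0,0,0],[6,60,-102,0,0,0],[6,60,-102,0,0,0],[6,60,-102,0,0,0]]}}

```text
t: 18.27
eef_pos: [673.9, 247.3, 115.7]
ee_rot: [-0.002, 0.977, -0.212, -0.003]
ft_force: [-0.6, -0.6, 0.4]
finger_gap: 13.8
```

```bash
python3 rod.py i
python3 - <<'E'
import cv2
p=cv2.imread('pics/scene_i.png')[130:310,320:500];cv2.imwrite('pics/i1.png',cv2.resize(p,None,fx=3.3,fy=3.3,interpolation=3))
p=cv2.imread('pics/top_i.png')[150:330,170:350];cv2.imwrite('pics/i2.png',cv2.resize(p,None,fx=3.3,fy=3.3,interpolation=3))
E
```

```text
t 18.2667 tcp [673.9 247.3 115.7] rodx [-0.91   0.414  0.007] ft [-0.6 -0.6  0.4] gap 13.8
scene no pts 4
top 34 30 tip a max 155.2 b: slope 0.073 at0 -10.8 h: slope -0.099 at0 11.9
   red 9 a 149.0 154.3 b,h 0.8 1.2
```

View pics/i1.png

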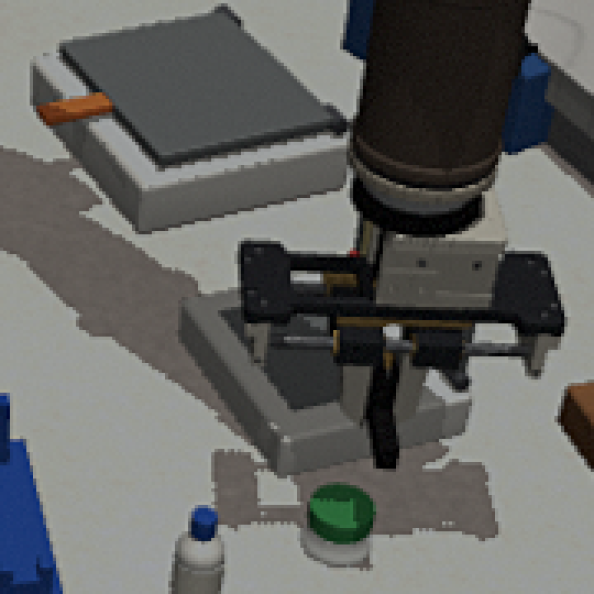

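View pics/i2.png

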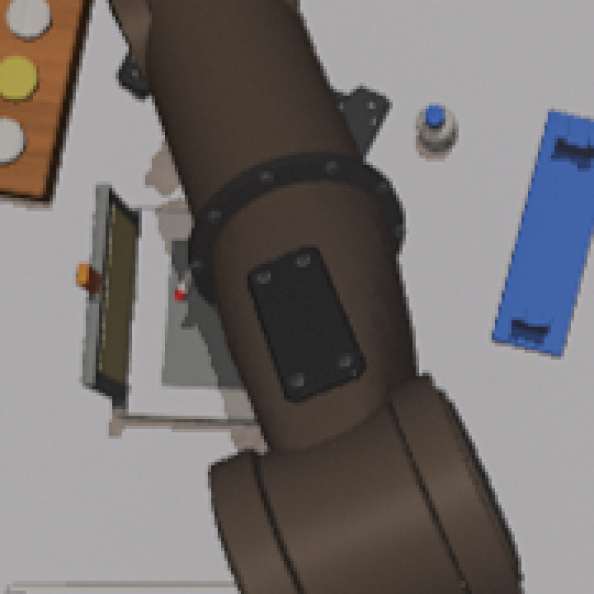

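```bash
cat > tail.py <<'E'
from h import *
from scipy.spatial.transform import Rotation as Ro
import sys
s=manip.get_state();q=s['ee_rot'];T=Ro.from_quat(q[[1,2,3,0]]).as_matrix();o=s['eef_pos']
xr=-T[:,0];zr=-T[:,2];yr=np.cross(zr,xr)
m=manip.camera_model("wrist");p,d=manip.snapshot("wrist");cv2.imwrite(f"pics/w_{sys.argv[1]}.png",p[:,:,::-1])
P,u,v=deproj(m,d);c=p[v,u].astype(int);X=P-o;a=X@xr;b=X@yr;h=X@zr
k=(a<-15)&(a>-57)&(abs(b)<5)&(abs(h)<20)
A=np.c_[a[k],np.ones(k.sum())];co,*_=np.linalg.lstsq(A,P[k,2],rcond=None)
r=np.linalg.lstsq(A,h[k],rcond=None)[0]
print(o.round(1),'tool rodx',xr.round(4),k.sum(),'world slope of rod top',co.round(4),'in tool',r.round(4),'a range',a[k].min(),a[k].max())
for t in range(-60,-14,8):
    kk=k&(a>t)&(a<t+8);print(t,kk.sum(),np.median(P[kk,2]).round(2),np.median(h[kk]).round(2))
# predicted rod tip
sl=r[0];ax=xr+sl*zr;ax/=np.linalg.norm(ax);tip=o+156.8*ax+(-3)*zr;print('axis',ax.round(4),'tip',tip.round(1))
E
python3 tail.py j
python3 - <<'E'
from h import *
# red tip in top picture
m=manip.camera_model("top");p,d=manip.snapshot("top");P,u,v=deproj(m,d);c=p[v,u].astype(int)
k=(c[:,0]>1.6*c[:,1])&(c[:,0]>1.6*c[:,2])&(c[:,0]>60)&(abs(P[:,0]-531)<25)&(abs(P[:,1]-312)<25)&(P[:,2]>80)
print(k.sum(),P[k].mean(0),P[k].min(0),P[k].max(0),u[k].mean(),v[k].mean())
E
```

```text
[674.5 248.  116.7] tool rodx [-0.9106  0.4132  0.006 ] 2425 world slope of rod top [1.26000e-02 1.22704e+02] in tool [0.0066 6.0053] a range -56.84236345787875 -15.005582824248998
-60 317 121.99 5.62
-52 501 122.13 5.71
-44 468 122.25 5.79
-36 450 122.31 5.81
-28 432 122.37 5.82
-20 257 122.53 5.93
axis [-0.9106  0.4132  0.0126] tip [531.7 312.8 115.7]
7 [536.02354078 310.24059841 117.66394927] [532.21646144 307.7239827  113.60677795] [538.9825847  312.65473421 126.00361796] 223.71428571428572 239.0
```

View pics/w_j.png

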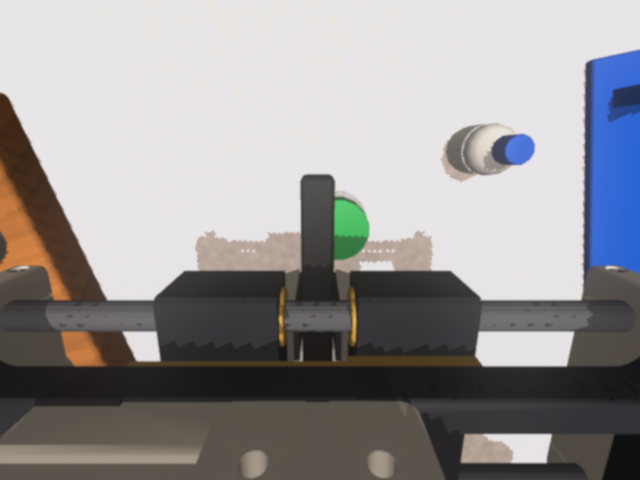

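Request:
{"method": "apply_moves", "body": {"targets": [[1,3,-2,-0.1,-0.3,0],[2,6.5,-4,-0.3,-0.65,0],[2,6.5,-4,-0.3,-0.65,0],[2,6.5,-4,-0.3,-0.65,0],[2,6.5,-4,-0.3,-0.65,0],[2,6.5,-4,-0.3,-0.65,0]]}}

```text
t: 18.97
eef_pos: [676.3, 254.8, 112.6]
ee_rot: [-0.001, 0.977, -0.211, 0.004]
ft_force: [0.2, -1.0, -1.1]
finger_gap: 13.6
```

```bash
python3 tail.py k; python3 panel.py 9
python3 - <<'E'
from h import *
m=manip.camera_model("top");p,d=manip.snapshot("top");cv2.imwrite("pics/top_k.png",p[150:330,170:350,::-1]);P,u,v=deproj(m,d);c=p[v,u].astype(int)
k=(c[:,0]>1.6*c[:,1])&(c[:,0]>1.6*c[:,2])&(c[:,0]>60)&(abs(P[:,0]-533)<25)&(abs(P[:,1]-319)<25)&(P[:,2]>80)
print(k.sum(),P[k].mean(0),P[k].min(0),P[k].max(0),u[k].mean(),v[k].mean())
print('proj expected tip',proj(m,np.array([533.5,319.5,110])))
k=(P[:,2]>120)&(P[:,2]<175)&(abs(P[:,1]-365)<20)&(abs(P[:,0]-533)<90)
s=P[k];print('panel top',len(s),s.min(0),s.max(0), cv2.minAreaRect(s[s[:,2]>165][:,:2].astype(np.float32)))
print(manip.get_state()['q'].round(2),manip.get_state()['t'],abs(manip.get_state()['dq']).max())
E
```

```text
[676.3 254.8 112.6] tool rodx [-0.9108  0.4128 -0.0066] 2417 world slope of rod top [1.400000e-03 1.186581e+02] in tool [0.008  6.0404] a range -56.87271121272798 -15.024459551549665
-60 323 118.51 5.54
-52 486 118.61 5.66
-44 478 118.63 5.75
-36 444 118.62 5.79
-28 427 118.64 5.88
-20 259 118.59 5.87
axis [-0.9108  0.4128  0.0015] tip [533.5 319.5 109.8]
84 84 y= [-7.28064157e-02 -2.64130564e-02  3.58280613e+02] tilt deg -1.5130048734599055 mean [480.23925265 361.06416486  86.04719626] mean rgb [62.05952381 58.64285714 43.08333333]
[463.22906664 356.45455093  65.28019258] [497.99791625 363.97315505 104.72123702]
10 [537.82036744 315.82798923 113.80933455] [533.88323284 312.02468289 110.31863848] [541.77853578 318.54908336 118.30949179] 221.8 238.5
proj expected tip [[220.55025133 240.39707726]]
panel top 490 [458.96635935 353.56988731 120.06595822] [609.92593878 368.45046234 174.80409776] ((534.4344482421875, 361.7255859375), (11.599958419799805, 147.24009704589844), 88.03655242919922)
[-0.45  0.7   0.02  1.45 -0.01  0.98 -2.42] 19.1167 0.0011157995172069684
```

Run:
```python
from h import *
p,d=manip.snapshot("scene");cv2.imwrite("pics/fin.png",p[:,:,::-1])
```

```text
(no output)
```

View pics/fin.png

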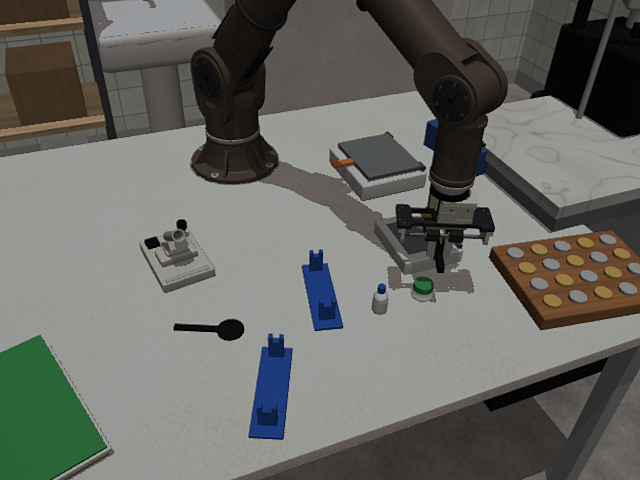

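View pics/top_k.png

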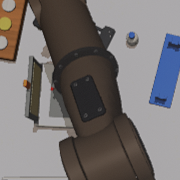

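The scene camera shows the drop bottle (380,298), lens jar (423,288) and eye paddle (230,329) in their starting places. The top view crop shows the red tip at (53,88), in front of the yellow lit face. I'm handing it in.

```bash
python3 -c "
from cell import manip
print(manip.sign_off(),manip.get_state()['t'])"
```

```text
the job is handed in; nothing more can be done
the job is handed in; nothing more can be done
```

The job is done and handed in at about 19 s of the 72 s allowed. sign_off gives no verdict.

- **Panel:** I raised it by its tab and let it go. Once released, the scene camera's depth put it about 0.8° short of vertical.
- **Rod in the tube:** I lifted the rod from the nearest cradle and pushed it down the guide tube until the collar stopped. The stop came within 1 mm of where I had predicted it, with about 15 N pushing back along the tube. I then drew the rod right out.
- **Final hold:** The rod is level to about 0.1°. Its tip is at about (533.5, 319.5, 110), roughly 40 mm in front of the middle of the lit side. Joint speeds are about 0.001 rad/s, and the wrist force is about 1.5 N, no more than it read with the rod hanging free.
- **Bystanders:** The drop bottle, lens jar and eye paddle still look to be where they started.

**Checks that disagreed:**
- The tube mouth was about 20 mm further out than I got by taking the foot's centre as the block's origin. I corrected this from the depth picture before inserting.
- In the last scene picture the gripper hides most of the panel. The fit to the part still showing gave 1.5° from vertical, which I trust less than the earlier 0.8°.
- The top camera's few red points put the tip a few mm from the pose worked out from the arm and wrist camera, which is close to its noise.

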